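Empty the drying box: fold back its cover and nest the cups

TASK

Push the folding cover of the drying box right back until its two panels stand folded flat against each other, then lift out the cups inside and nest them, and the cup standing loose on the bench, one in another into a single upright stack on the cup that is fixed on the round foot plate. When every cup is fully down in the stack, draw the cover shut again over the empty box. Leave the things lying around where they are.

Things in the scene. Friction and masses are not known exactly. Their poses are not given: they have to be found in the camera images.
- drying_box: fixed grey sheet-metal box, 200 mm deep (its x), 262 mm wide (its y), walls 66 mm tall, 5 mm thick, inner floor 5 mm up. Origin: centre of its underside, on the bench; x points from the front (the cover's post) to the back (the cover's fixed hinge), y left, z up. Two or three cups stand on its floor in a row across, about 75 mm apart, 25 mm in front of the middle of its depth
- cover (a joint): angle of the bifold cover's back panel from shut, rad: 0 = shut (a low tent, both panels 0.24 rad above level), 1.24 = both panels upright and folded flat against each other. Bar's distance in front of the hinge = 190 mm x cos(0.24 + value). Stiff hinges: it stays where it is left; pushing the bar along the box's x takes about 5 N near shut, less further open
- cover_hinge (a point): middle of the fixed hinge of the cover on top of the box's back wall, 69 mm up, 95 mm behind the box's centre. The cover is two equal panels, 95 mm long, as wide as the box, 5 mm thick: the back one hinged here, the front one hinged to it. Folded, they stand here, their fold 165 mm above the bench
- cover_post (a point): upright round steel post 16 mm across, with a black button (22 mm across, 6 mm thick) on top, on the cross bar at the front panel's free edge, 20 mm in front of the bar's hinge line. The bar runs along the side walls; the post stays upright at one height: push it to the box's +x to fold the cover, -x to shut it. Point: on its axis, 19 mm below its top (top 133 mm above the bench)
- stand: the stand: a cup like the others fixed upright on a round dark foot plate (96 mm across, 10 mm thick) that is fast to the bench. Origin: centre of the plate's underside; z up. The stack is built on this cup. The red bench vice, 250 mm tall or more, stands to the right: keep the gripper to the left of y = -0.17 m here
- stand_mid (a point): point on the axis of the stand's cup, half-way up that cup (38 mm above the bench; its rim is 66 mm above the bench)
- cup_out_mid (a point): loose cup standing on the bench between the stand and the robot; plain steel parts cup, the same shape and size as the others; the point lies on its axis half-way up, 28 mm above its underside; z is the cup's axis
- cup_1_mid (a point): cup standing inside the box under the cover (may be absent), left place of the row; plain steel parts cup, the same shape and size as the others; the point lies on its axis half-way up
- cup_2_mid (a point): cup standing inside the box under the cover (may be absent), middle place of the row; plain steel parts cup, the same shape and size as the others; the point lies on its axis half-way up
- cup_3_mid (a point): cup standing inside the box under the cover (may be absent), right place of the row; plain steel parts cup, the same shape and size as the others; the point lies on its axis half-way up
- cup_out: the same cup, origin at the centre of its underside. Every cup: 56 mm tall, 130 g; heavy solid foot 39 mm across at the bottom, 44 mm from 18 to 26 mm up; flat shoulder; straight round wall 58 mm across from 26 mm up to the rim; mouth 49 mm wide, 27 mm deep. Nested, its shoulder sits on the rim of the cup below, 30 mm higher. Grip it from above round the wall, near the rim
- cup_1: the same cup as point cup_1_mid: origin at the centre of its underside
- cup_2: the same cup as point cup_2_mid: origin at the centre of its underside
- cup_3: the same cup as point cup_3_mid: origin at the centre of its underside
- masking_tape: bystander: roll of masking tape lying flat, 80 mm across, 24 mm high, behind the stand; origin under its centre
- vee_block: bystander: steel vee block, 57 x 56 x 34 mm, behind the stand near the vice; origin under its centre
- feeler_gauge: bystander: feeler gauge lying flat, 49 x 109 x 10 mm, near the front edge of the bench to the right; origin under its centre

How it is judged:
On the way, in this order (a step that is already met when the one before it is completed fails the run):
1. the cover is pushed right back, its panels folded flat against each other (value of joint cover above 1.17 rad), for 0.3 s.
2. every cup present is nested upright in one stack on the stand's cup, with the cover still folded back ((z of cup_out_mid in the frame of stand_mid between 0.026 and 0.034 m or z of cup_out_mid in the frame of stand_mid between 0.056 and 0.064 m or z of cup_out_mid in the frame of stand_mid between 0.086 and 0.094 m or z of cup_out_mid in the frame of stand_mid between 0.116 and 0.124 m) and horizontal distance between each of cup_out_mid, cup_1_mid, cup_2_mid, cup_3_mid and stand_mid below 0.008 m and angle between each of cup_out_mid, cup_1_mid, cup_2_mid, cup_3_mid's own z axis and vertical below 0.08 rad and (z of cup_1_mid in the frame of stand_mid between 0.026 and 0.034 m or z of cup_1_mid in the frame of stand_mid between 0.056 and 0.064 m or z of cup_1_mid in the frame of stand_mid between 0.086 and 0.094 m or z of cup_1_mid in the frame of stand_mid between 0.116 and 0.124 m) and (z of cup_2_mid in the frame of stand_mid between 0.026 and 0.034 m or z of cup_2_mid in the frame of stand_mid between 0.056 and 0.064 m or z of cup_2_mid in the frame of stand_mid between 0.086 and 0.094 m or z of cup_2_mid in the frame of stand_mid between 0.116 and 0.124 m) and (z of cup_3_mid in the frame of stand_mid between 0.026 and 0.034 m or z of cup_3_mid in the frame of stand_mid between 0.056 and 0.064 m or z of cup_3_mid in the frame of stand_mid between 0.086 and 0.094 m or z of cup_3_mid in the frame of stand_mid between 0.116 and 0.124 m) and value of joint cover above 1 rad), for 0.3 s.
At the end, for the whole second after the job is handed in: Every cup present stands nested on the stand's cup in one upright stack (each 30 mm above the one below, within 4 mm of its level, within 8 mm of the stand's axis, tilted less than 0.08 rad), at rest and released, and the cover is shut again (joint below 0.12 rad) ((z of cup_out_mid in the frame of stand_mid between 0.026 and 0.034 m or z of cup_out_mid in the frame of stand_mid between 0.056 and 0.064 m or z of cup_out_mid in the frame of stand_mid between 0.086 and 0.094 m or z of cup_out_mid in the frame of stand_mid between 0.116 and 0.124 m) and horizontal distance between each of cup_out_mid, cup_1_mid, cup_2_mid, cup_3_mid and stand_mid below 0.008 m and angle between each of cup_out_mid, cup_1_mid, cup_2_mid, cup_3_mid's own z axis and vertical below 0.08 rad and (z of cup_1_mid in the frame of stand_mid between 0.026 and 0.034 m or z of cup_1_mid in the frame of stand_mid between 0.056 and 0.064 m or z of cup_1_mid in the frame of stand_mid between 0.086 and 0.094 m or z of cup_1_mid in the frame of stand_mid between 0.116 and 0.124 m) and (z of cup_2_mid in the frame of stand_mid between 0.026 and 0.034 m or z of cup_2_mid in the frame of stand_mid between 0.056 and 0.064 m or z of cup_2_mid in the frame of stand_mid between 0.086 and 0.094 m or z of cup_2_mid in the frame of stand_mid between 0.116 and 0.124 m) and (z of cup_3_mid in the frame of stand_mid between 0.026 and 0.034 m or z of cup_3_mid in the frame of stand_mid between 0.056 and 0.064 m or z of cup_3_mid in the frame of stand_mid between 0.086 and 0.094 m or z of cup_3_mid in the frame of stand_mid between 0.116 and 0.124 m) and value of joint cover below 0.12 rad and linear speed of each of cup_out, cup_1, cup_2, cup_3 below 0.02 m/s); the robot touches nothing.
It fails at once if the masking tape is moved more than 40 mm (distance of masking_tape from where it was at the start of the episode above 0.04 m).
It fails at once if the vee block is moved more than 40 mm (distance of vee_block from where it was at the start of the episode above 0.04 m).
It fails at once if the feeler gauge is moved more than 40 mm (distance of feeler_gauge from where it was at the start of the episode above 0.04 m).
Of cup_1, cup_2, cup_3 only 2 to 3 are there at a start; the rules pass over those that are not, and their reading is None.
At some moment in a run one of cup_out may be knocked a few centimetres aside while the robot is not near it.
Once in a run the grip may slacken for a moment while it holds something.
It also fails if it takes over 208 s, if anything falls off the work surface, if the arm or the gripper's body presses on something with over 40 N, if the wrist force passes 120 N, or if a joint passes its speed limit or range.

ROBOT

A 6-joint arm with a two-finger parallel gripper is mounted at the origin on a cart in front of the work surface, level with it; the furniture and walls round the work are solid. World frame = base frame: x ahead of the robot, y to its left, z up, the work surface at z = 0. Lengths are in m, angles in rad, forces in N, time in s.
With the tool pointing down it reaches from about 0.35 to 0.775 m from the base axis. Payload 7.3 kg.
Tool frame: the origin (TCP) lies on the mounting face of the last link; the fingertips stand 178 mm ahead of it and the grasp point (between the pads) lies 159 mm ahead of it (robot.tcp_to_tips is the distance from the TCP to the fingertips, in m); z points along the fingers, y is the direction in which the jaws open and shut (so a half turn about z gives the same grasp; the last joint's range is limited). The gripper opens to 92 mm and grips with 3 to 60 N. Pads are 19 mm wide; open, the fingers measure 130 mm over their backs; the gripper's body (75 mm by 190 mm) begins 47 mm behind the grasp point.
Start: joints at [1.18, 0.342, 1.524, -0, 1.275, -0.146], TCP at [0.127, 0.509, 0.405] pointing down, gripper open.
Joint ranges: [-2.53, 2.53], [-0.77, 2.02], [0.04, 2.7], [-1, 4.14], [0.28, 2.66], [-3.11, 3.11]. Speed limits (rad/s): [2.57, 2.57, 3.14, 3.14, 3.14, 3.14].

INTERFACE

Orientations are given as [roll, pitch, yaw] about the fixed x, y, z axes, in that order (R = Rz(yaw) Ry(pitch) Rx(roll)).
In Python, from cell import robot, viewer gives the robot as it stands.
- The arm moves only by the shell command python3 -m creep 'ROWS' [OPENING] [FORCE]. ROWS is JSON, a list that holds one entry, the list of rows, each a list of 6 numbers: the shift along the world's x, y, z in mm, then the turn, a rotation vector about the world's x, y, z in degrees. A call has 1 to 5 rows; each row shifts and turns the pose as measured when the row begins; what a row does not reach is not made up. A row lasts 1/12 s, in which the tool goes at most 41.7 mm and 7.16 degrees, less where a joint would pass 70% of its speed; a pose out of reach is approached as far as the arm can. A call with a gripper value outside its range is refused whole. OPENING is the closure, from -1 (fully open) to 1 (shut), set as the call begins (- or left out, the last holds). The fingers move at their own pace and stop on an object; FORCE is the grip in N (left out, the last holds). Time passes only in rows, so rows that do not move let the fingers close. It gives the time, the measured TCP pose, the force and the opening at its end, in the units of the state.
- robot.observe(): the state, without advancing time (a new reading comes with each control period).
- viewer.read_camera(name): name is "side" or "top"; returns the picture (480x640x3 uint8, blue, green, red); there is no depth.
- viewer.camera_model(name): a dict with "fx", "fy", "cx", "cy" (pixels), "pose" (4x4, takes a point from camera to world coordinates). Camera axes: x right, y up, looking along -z (the intrinsics and any distortion apply to the point x, -y, -z); pixel columns grow to the right and rows downward; lengths in m; the calibration is good to about 2 mm. A picture is of the moment at which its call begins. camera_model takes no time and is no camera call.
- robot.hand_in(): hands the job in, once; it reports no verdict.
The state is a dict: "time": time; "qpos": joint angles; "qvel": joint speeds; "joint_efforts": joint torques, N m; "tool_pos": TCP position; "tool_rot": TCP orientation; "contact_force": force on the tool from outside, world axes, zero at the start; "torque": the same for the moment, N m; "opening": finger opening in m.
Only numpy, scipy, OpenCV 4.12 (cv2) and the standard library are available. Lean on these libraries where they do the work, as an engineer would, in place of code of your own. Each camera call takes 0.05 s, during which the arm holds its last target. There are 200 camera calls.

## Working session

There is one attempt and no reset: what is moved stays moved. The work goes in short steps, Python scripts to look and compute and a shell command to move; the robot and the scene stay as the last step left them, time stands still between calls to the robot, and variables do not carry over. Pictures are saved under pics/ and viewed, about 12 in all and at most 16, crops included, and the job is handed in when it is done.

```bash
mkdir -p pics; ls; python3 - <<'E'
from cell import robot, viewer
import cv2
for n in("top","side"):
    im=viewer.read_camera(n); cv2.imwrite(f"pics/{n}0.png",im); m=viewer.camera_model(n); print(n,m)
print(robot.observe())
E
```

```text
pics
top {'fx': 449.9245220674249, 'fy': 449.9245220674249, 'cx': 315.3676769193579, 'cy': 244.71570673633414, 'pose': array([[ 0.02102865,  0.98863251, -0.14887429,  0.40197127],
       [-0.99961662,  0.01810818, -0.02094551,  0.02903813],
       [-0.01801157,  0.14925767,  0.98863428,  1.07697109],
       [ 0.        ,  0.        ,  0.        ,  1.        ]])}
side {'fx': 454.75314802698415, 'fy': 454.75314802698415, 'cx': 323.33606859262187, 'cy': 241.63266643881582, 'pose': array([[-0.99799664, -0.0156679 ,  0.06129624,  0.59722992],
       [ 0.05907385, -0.57761537,  0.81416876,  0.79650329],
       [ 0.02264933,  0.81615869,  0.57738376,  0.65038032],
       [ 0.        ,  0.        ,  0.        ,  1.        ]])}
{'time': 0.1, 'qpos': array([ 1.17998109e+00,  3.42663188e-01,  1.52490851e+00, -5.21807772e-06,
        1.27541165e+00, -1.46012421e-01]), 'qvel': array([ 6.80339597e-04, -3.43945267e-03, -3.39243791e-03,  8.88764403e-05,
       -2.65912524e-04,  5.38505549e-04]), 'joint_efforts': array([ 2.91673641e-03, -4.32004523e+01, -2.44698411e+01,  7.21110008e-02,
        5.25736716e-02, -5.27215093e-05]), 'tool_pos': array([0.12718231, 0.50924225, 0.40411356]), 'tool_rot': array([-3.14021603e+00, -1.97401283e-04,  2.89679122e+00]), 'contact_force': array([-0.07311873,  0.50081825, -0.15047575]), 'torque': array([-0.04020096, -0.02606069,  0.04820338]), 'opening': 0.09192765510510677}
```

View pics/top0.png

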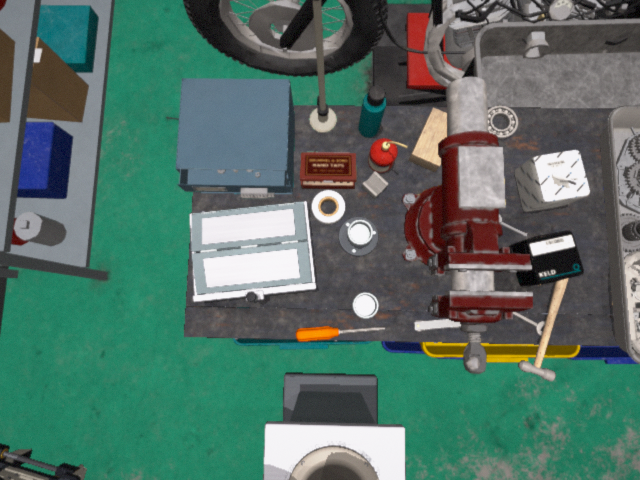

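View pics/side0.png

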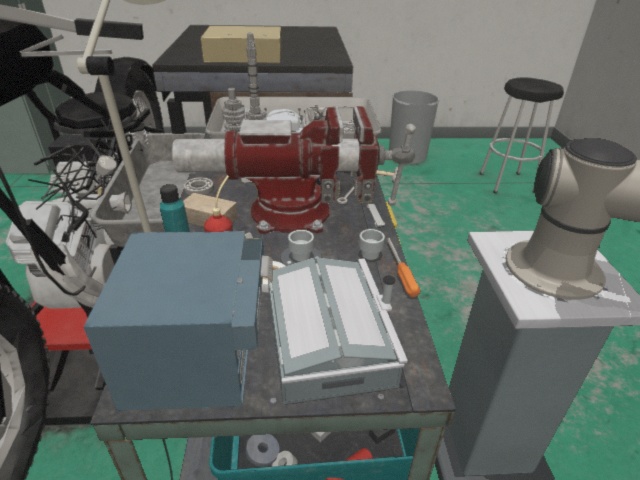

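The top view shows the box with its cover (corners about (190,213), (307,203), (315,288), (193,300)), and the post button at about (254,296). The stand cup is at (360,232), the loose cup at (365,304). The side view shows the post at (388,285). I'll measure these more finely.

```bash
cat > h.py <<'E'
from cell import robot, viewer
import numpy as np, cv2
def ray(n,u,v):
    m=viewer.camera_model(n); P=m["pose"]
    d=P[:3,:3]@np.array([(u-m["cx"])/m["fx"],-(v-m["cy"])/m["fy"],-1.]); return P[:3,3],d
def at(n,u,v,z):
    o,d=ray(n,u,v); return o+d*(z-o[2])/d[2]
def tri(a,b):
    (o1,d1),(o2,d2)=ray("top",*a),ray("side",*b)
    s=np.linalg.lstsq(np.c_[d1,-d2],o2-o1,rcond=None)[0]
    p,q=o1+d1*s[0],o2+d2*s[1]; return (p+q)/2,np.linalg.norm(p-q)
def proj(n,p):
    m=viewer.camera_model(n);P=m["pose"]; c=P[:3,:3].T@(np.asarray(p,float)-P[:3,3])
    return np.array([m["cx"]-m["fx"]*c[0]/c[2],m["cy"]+m["fy"]*c[1]/c[2]])
def st():
    s=robot.observe(); print("t %.2f"%s["time"],"pos",s["tool_pos"].round(4),"rot",s["tool_rot"].round(3),"F",s["contact_force"].round(1),"T",s["torque"].round(2),"open %.4f"%s["opening"]); return s
E
python3 - <<'E'
from h import *
a=cv2.imread("pics/top0.png"); b=cv2.imread("pics/side0.png")
x=cv2.resize(a[195:345,180:400],None,fx=3.6,fy=3.6,interpolation=cv2.INTER_CUBIC)
cv2.imwrite("pics/topc.png",x)
y=cv2.resize(b[220:410,240:440],None,fx=3,fy=3,interpolation=cv2.INTER_CUBIC)
cv2.imwrite("pics/sidec.png",y)
# box corners guess
for c in [(190,215),(307,203),(315,288),(193,300)]: print(c,at("top",*c,.069))
print("post",tri((254,296),(388,280)),at("top",254,296,.133))
print("stand",at("top",360,232,.066),"cup",at("top",365,304,.056))
E
```

```text
(190, 215) [0.61760038 0.34027877 0.069     ]
(307, 203) [0.65037598 0.07167075 0.069     ]
(315, 288) [0.45598604 0.04915811 0.069     ]
(193, 300) [0.42377603 0.32133775 0.069     ]
post (array([0.43280693, 0.1766909 , 0.12408871]), np.float64(0.0016768354281038128)) [0.43332207 0.1750997  0.133     ]
stand [ 0.58536527 -0.05061767  0.066     ] cup [ 0.42311943 -0.06364241  0.056     ]
```

View pics/topc.png

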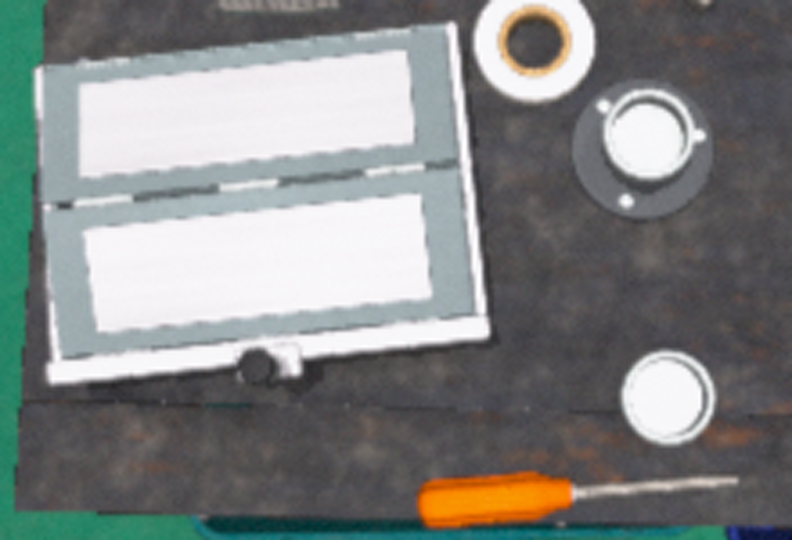

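View pics/sidec.png

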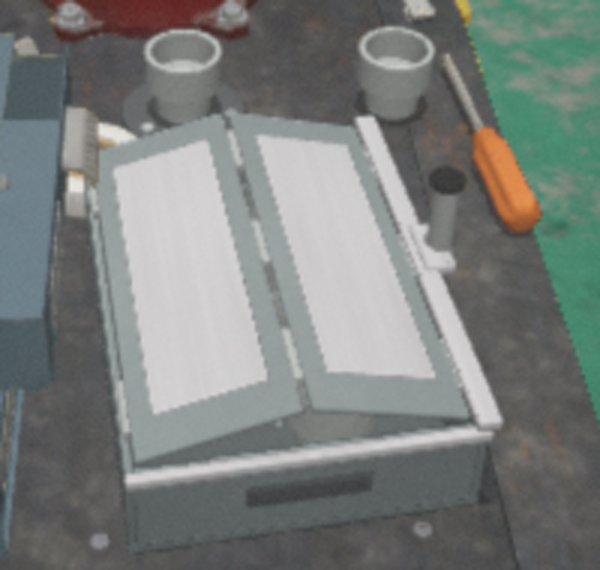

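The top crop shows the button at (259,365), i.e. full-frame (252,296.4), and the cup rims at about (648,135) and (668,397). The side crop shows the post top at (448,180), full-frame (389,280). A tall blue cabinet stands behind the box, so I'll check its clearance.

```bash
cat >> h.py <<'E'
def rim(img,u,v,z,n="top",r=25,thr=170):
    """bright cup rim blob near (u,v): circle centre -> world"""
    u0,v0=int(u-r),int(v-r); g=cv2.cvtColor(img,cv2.COLOR_BGR2GRAY)[v0:v0+2*r,u0:u0+2*r]
    m=(g>thr).astype(np.uint8)
    cs,_=cv2.findContours(m,cv2.RETR_EXTERNAL,cv2.CHAIN_APPROX_NONE); c=max(cs,key=cv2.contourArea)
    (a,b),ax,_=cv2.fitEllipse(cv2.convexHull(c)); p=at(n,a+u0,b+v0,z)
    f=viewer.camera_model(n); d=np.linalg.norm(p-f["pose"][:3,3]); 
    return p.round(4),(round(a+u0,1),round(b+v0,1)),(np.array(ax)*d/f["fx"]*1000).round(1)
E
python3 - <<'E'
from h import *
a=cv2.imread("pics/top0.png")
print("stand",rim(a,360,232,.066,r=17)); print("out",rim(a,365,305,.056,r=20))
print("post",tri((252,296.4),(389.3,280)),at("top",252,296.4,.133))
print("cab L",tri((180,186),(232,350)),"cab R",tri((292,186),(245,234)))
for u,v in [(180,186),(292,186),(292,192)]: print(at("top",u,v,.2),at("top",u,v,.3))
E
```

```text
stand (array([ 0.587 , -0.0495,  0.066 ]), (359.5, 231.3), array([55. , 68.6]))
out (array([ 0.421 , -0.0642,  0.056 ]), (365.2, 304.9), array([57. , 58.3]))
post (array([0.43161929, 0.18043177, 0.1272358 ]), np.float64(0.002010566857223974)) [0.43240547 0.17925785 0.133     ]
cab L (array([0.67937151, 0.34510681, 0.13720398]), np.float64(0.024315083419578755)) cab R (array([0.67583488, 0.09889727, 0.17120112]), np.float64(0.02873225137965181))
[0.64908731 0.32392357 0.2       ] [0.62090896 0.29029813 0.3       ]
[0.65268431 0.09717415 0.2       ] [0.62409579 0.08940468 0.3       ]
[0.64025299 0.09681609 0.2       ] [0.613082   0.08908745 0.3       ]
```

```bash
python3 -m creep '[[[24,-31,0,0,0,2],[24,-31,0,0,0,2],[24,-31,0,0,0,2],[24,-31,0,0,0,2],[24,-31,0,0,0,2]]]' 1 20; python3 -m creep '[[[24,-31,0,0,0,2],[24,-31,0,0,0,2],[24,-31,0,0,0,2],[24,-31,0,0,0,2],[24,-31,0,0,0,2]]]'; python3 -c "from h import *;st()"
```

```text
time: 0.52
tool_pos: [0.2458, 0.3528, 0.4014]
tool_rot: [-3.139, -0.004, 3.09]
contact_force: [0.4, 1.6, 0.3]
opening: 0.0628
time: 0.93
tool_pos: [0.3684, 0.1889, 0.4007]
tool_rot: [-3.138, -0.005, -3.007]
contact_force: [1.6, 0.4, 0.8]
opening: 0.0296
t 0.93 pos [0.3684 0.1889 0.4007] rot [-3.138 -0.005 -3.007] F [1.6 0.4 0.8] T [ 0.05 -0.04  0.03] open 0.0296
```

```bash
python3 -m creep '[[[15,-10,-30,0,0,0],[0,0,-35,0,0,0],[0,0,-35,0,0,0],[0,0,-18,0,0,0],[0,0,0,0,0,0]]]' ; python3 -c "from h import *;st();cv2.imwrite('pics/s1.png',viewer.read_camera('side')[150:400,230:560].repeat(2,0).repeat(2,1))"
```

```text
time: 1.35
tool_pos: [0.3887, 0.1706, 0.2801]
tool_rot: [-3.137, 0.004, -3.017]
contact_force: [-0.6, 0.8, 0.2]
opening: 0.0006
t 1.35 pos [0.3887 0.1706 0.2801] rot [-3.137  0.004 -3.017] F [-0.6  0.8  0.2] T [ 0.    0.03 -0.  ] open 0.0006
```

View pics/s1.png

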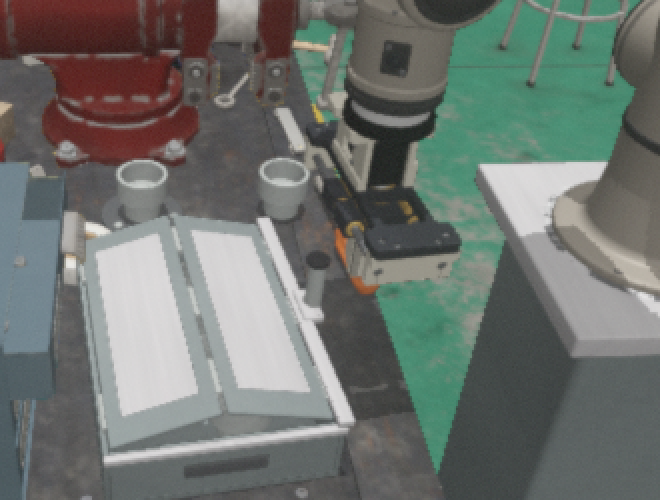

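Fingers hang just in front of the post (button at (318,258) in the crop). Now the push.

```bash
python3 -m creep '[[[12,4,0,0,0,0],[12,2,0,0,0,0],[12,1.5,0,0,0,0],[12,1.5,0,0,0,0],[12,1.5,0,0,0,0]]]'; python3 -m creep '[[[15,1.8,0,0,0,0],[15,1.8,0,0,0,0],[15,1.8,0,0,0,0],[15,1.8,0,0,0,0],[15,1.8,0,0,0,0]]]'; python3 -c "from h import *;st();cv2.imwrite('pics/s2.png',viewer.read_camera('side')[150:400,200:530].repeat(2,0).repeat(2,1))"
```

```text
time: 1.82
tool_pos: [0.4477, 0.1825, 0.2856]
tool_rot: [-3.137, -0.002, -3.014]
contact_force: [-2.7, 0.4, -1.8]
opening: 0.0003
time: 2.23
tool_pos: [0.5242, 0.1938, 0.2931]
tool_rot: [-3.137, -0.002, -3.009]
contact_force: [-0.2, 0.2, -0.6]
opening: 0.0008
t 2.23 pos [0.5242 0.1938 0.2931] rot [-3.137e+00 -2.000e-03 -3.009e+00] F [-0.2  0.2 -0.6] T [-0.02  0.19  0.02] open 0.0008
```

View pics/s2.png

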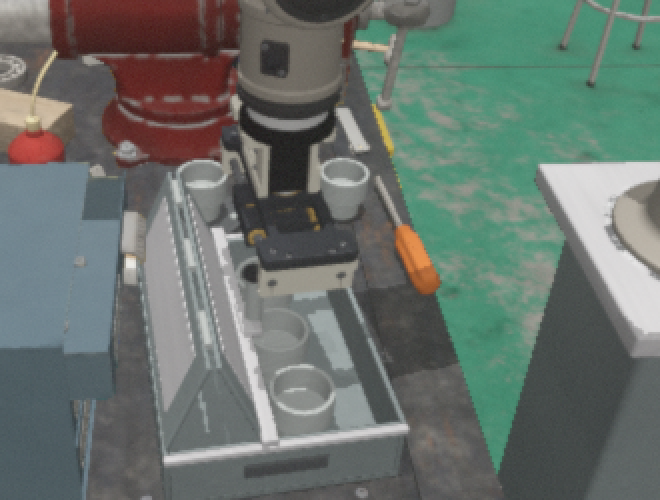

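The cover is opening well; two cups (near the left and middle places) are visible at crop (303,395) and (280,335). The tool has crept up 13 mm, so I'll bring it back down while pushing.

```bash
python3 -m creep '[[[12,1.5,-6,0,0,0],[12,1.5,-5,0,0,0],[10,1.2,-2,0,0,0],[8,1,0,0,0,0]]]';python3 -m creep '[[[6,0.7,0,0,0,0],[5,0.6,0,0,0,0],[4,0.5,0,0,0,0]]]'; python3 -c "from h import *;st();cv2.imwrite('pics/s3.png',viewer.read_camera('side')[150:400,200:530].repeat(2,0).repeat(2,1))"
```

```text
time: 2.62
tool_pos: [0.5689, 0.2007, 0.2866]
tool_rot: [-3.137, 0.006, -3.007]
contact_force: [-0.3, 0.1, -0.3]
opening: 0.0004
time: 2.87
tool_pos: [0.5805, 0.2028, 0.2878]
tool_rot: [-3.136, -0.008, -3.006]
contact_force: [-17.3, -4.4, 5.4]
opening: 0.0007
t 2.87 pos [0.5805 0.2028 0.2878] rot [-3.136 -0.008 -3.006] F [-17.3  -4.4   5.4] T [-0.66  2.63 -0.07] open 0.0007
```

View pics/s3.png

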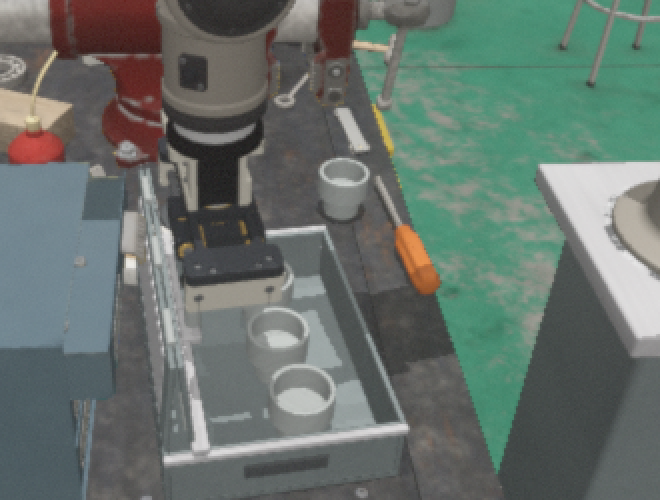

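All three cups are there; the panels stand together and the post hit the stop (17 N). I'll back off and swing aside for a clear look.

```bash
python3 -m creep '[[[0,0,0,0,0,0],[0,0,0,0,0,0],[-20,-2.4,0,0,0,0],[-25,-3,10,0,0,0],[-15,0,35,0,0,0]]]' -1;python3 -m creep '[[[-25,20,25,0,0,0],[-30,25,25,0,0,0],[-32,25,10,0,0,0],[-32,25,0,0,0,0],[-32,25,0,0,0,0]]]';python3 -m creep '[[[-32,25,0,0,0,0],[-32,25,0,0,0,0],[-32,25,0,0,0,0],[-32,25,0,0,0,0],[0,0,0,0,0,0]]]'; python3 - <<'E'
from h import *
st(); a=viewer.read_camera("top"); cv2.imwrite("pics/t4.png",a); b=viewer.read_camera("side"); cv2.imwrite("pics/s4.png",b)
cv2.imwrite("pics/t4c.png",cv2.resize(a[190:345,180:400],None,fx=3.6,fy=3.6,interpolation=cv2.INTER_CUBIC))
for n,p in dict(c1=(.508,.2625),c2=(.517,.188),c3=(.526,.1137)).items():
    u=proj("top",(*p,.061)); print(n,u.round(1),rim(a,*u,.061,r=22))
print("out",rim(a,365,305,.056,r=20))
E
```

```text
time: 3.33
tool_pos: [0.5179, 0.1973, 0.3301]
tool_rot: [-3.135, -0.019, -3.006]
contact_force: [-0.3, 0.2, -0.3]
opening: 0.0291
time: 3.75
tool_pos: [0.3681, 0.3137, 0.4004]
tool_rot: [-3.141, 0.004, -3.015]
contact_force: [0.6, 1.3, 0.6]
opening: 0.0623
time: 4.17
tool_pos: [0.2302, 0.4178, 0.4071]
tool_rot: [3.13, 0.016, -3.01]
contact_force: [0.3, -1.0, 0.1]
opening: 0.0909
t 4.17 pos [0.2302 0.4178 0.4071] rot [ 3.13   0.016 -3.01 ] F [ 0.3 -1.   0.1] T [-0.02 -0.02 -0.  ] open 0.0909
c1 [221.9 263.4] (array([0.5293, 0.2601, 0.061 ]), (223.5, 254.1), array([ 90.2, 326. ]))Traceback (most recent call last):
  File "<stdin>", line 5, in <module>
  File "h.py", line 22, in rim
    (a,b),ax,_=cv2.fitEllipse(cv2.convexHull(c)); p=at(n,a+u0,b+v0,z)
               ~~~~~~~~~~~~~~^^^^^^^^^^^^^^^^^^^
cv2.error: OpenCV(4.12.0) /io/opencv/modules/imgproc/src/shapedescr.cpp:361: error: (-201:Incorrect size of input array) There should be at least 5 points to fit the ellipse in function 'fitEllipseNoDirect'
```

View pics/t4c.png

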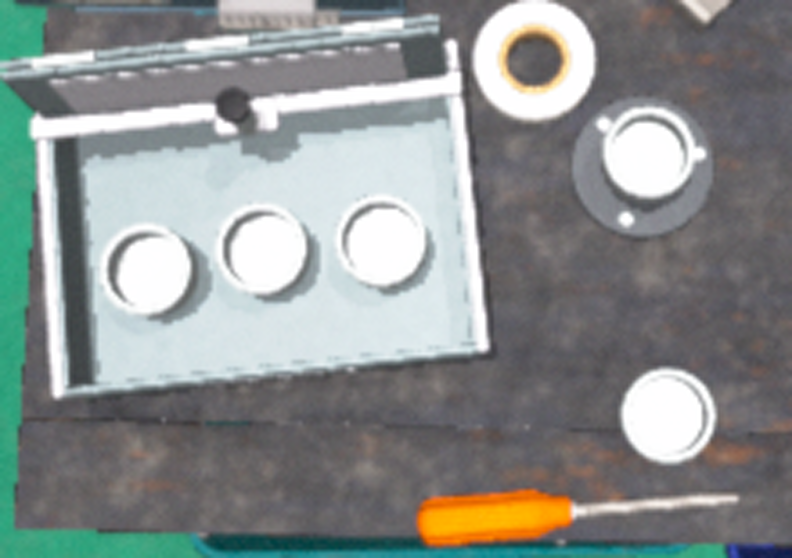

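The cover is folded. Cup rims in the crop lie at about (148,270), (265,250) and (382,242), the stand cup at (647,153) and the loose cup at (668,416). I'll refine these with Hough circles and check them against the side view.

```bash
cat >> h.py <<'E'
def hough(img,xy,z,n="top",w=24):
    u,v=proj(n,(*xy,z)); u0,v0=int(u)-w,int(v)-w; k=6
    g=cv2.cvtColor(img,cv2.COLOR_BGR2GRAY)[v0:v0+2*w,u0:u0+2*w]
    g=cv2.GaussianBlur(cv2.resize(g,None,fx=k,fy=k,interpolation=cv2.INTER_CUBIC),(0,0),3)
    m=viewer.camera_model(n); d=-(m["pose"][:3,:3].T@(np.array([*xy,z])-m["pose"][:3,3]))[2]
    r=m["fx"]*.029/d*k
    c=cv2.HoughCircles(g,cv2.HOUGH_GRADIENT_ALT if 0 else cv2.HOUGH_GRADIENT,1,20,param1=60,param2=8,minRadius=int(r*.93),maxRadius=int(r*1.07))
    if c is None: return None
    return [(at(n,(a+.5)/k-.5+u0,(b+.5)/k-.5+v0,z).round(4)[:2],round(q/r,2)) for a,b,q in c[0][:2]]
E
python3 - <<'E'
from h import *
a=cv2.imread("pics/t4.png")
for n,u,z in [("c1",(221.1,265),.061),("c2",(253.6,259.4),.061),("c3",(286.1,257.2),.061),("stand",(359.7,232.5),.066),("out",(365.6,305.6),.056)]:
    p=at("top",*u,z); print(n,p.round(4),hough(a,p[:2],z))
    print("   side px of rim",proj("side",p).round(1))
b=cv2.imread("pics/s4.png"); cv2.imwrite("pics/s4c.png",b[210:390,250:440].repeat(3,0).repeat(3,1))
E
```

```text
c1 [0.5043 0.2643 0.061 ] [(array([0.5065, 0.2684]), np.float64(1.03)), (array([0.5011, 0.2559]), np.float64(0.99))]
   side px of rim [351.3 342.1]
c2 [0.5186 0.1906 0.061 ] [(array([0.5209, 0.1951]), np.float64(1.0)), (array([0.5154, 0.1846]), np.float64(1.01))]
   side px of rim [339.3 312. ]
c3 [0.525  0.1166 0.061 ] [(array([0.5206, 0.1121]), np.float64(0.96)), (array([0.5262, 0.118 ]), np.float64(0.95))]
   side px of rim [332.7 285.8]
stand [ 0.5842 -0.0499  0.066 ] [(array([ 0.5861, -0.0499]), np.float64(0.99)), (array([ 0.5749, -0.048 ]), np.float64(1.02))]
   side px of rim [301.1 236.2]
out [ 0.4196 -0.065   0.056 ] [(array([ 0.4205, -0.0633]), np.float64(1.03)), (array([ 0.4174, -0.0555]), np.float64(1.01))]
   side px of rim [372. 235.]
```

View pics/s4c.png

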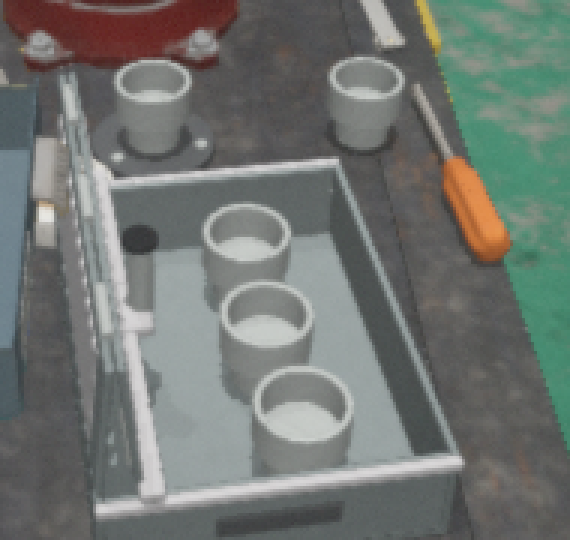

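The side view agrees with the top-view positions in x to about 2 mm (rims at crop (303,405), (267,320), (246,243), (152,84), (366,85)). I'll take the loose cup first.

```bash
python3 -m creep '[[[24,-33,0,0,0,0],[24,-33,0,0,0,0],[24,-33,0,0,0,0],[24,-33,0,0,0,0],[24,-33,0,0,0,0]]]' -1 25;python3 -m creep '[[[24,-33,0,0,0,0],[14,-38,0,0,0,0],[10,-39,0,0,0,0],[6,-39,0,0,0,0],[6,-39,0,0,0,0]]]';python3 -m creep '[[[6,-39,0,0,0,0],[6,-39,0,0,0,0],[5,-35,0,0,0,0]]]'; python3 - <<'E'
from h import *
st(); b=viewer.read_camera("side"); cv2.imwrite("pics/s5.png",b); a=cv2.imread("pics/s4.png")
# has the loose cup moved? side diff round (372,238)
d=cv2.absdiff(a,b)[225:262,355:390]; print("diff",d.mean())
E
```

```text
time: 4.68
tool_pos: [0.3548, 0.2481, 0.4089]
tool_rot: [3.129, 0.025, -3.002]
contact_force: [0.5, 1.0, 0.3]
opening: 0.0918
time: 5.1
tool_pos: [0.4181, 0.0523, 0.411]
tool_rot: [3.131, 0.034, -3.014]
contact_force: [0.9, -0.2, -0.2]
opening: 0.0919
time: 5.35
tool_pos: [0.434, -0.0693, 0.4124]
tool_rot: [3.134, 0.038, -3.022]
contact_force: [1.5, -0.1, -0.3]
opening: 0.0912
t 5.35 pos [ 0.434  -0.0693  0.4124] rot [ 3.134  0.038 -3.022] F [ 1.5 -0.1 -0.3] T [0.02 0.03 0.02] open 0.0912
diff 11.714800514800515
```

```bash
cat >> h.py <<'E'
from scipy.spatial.transform import Rotation as Ro
def to(x,y,z,jaw=None):
    """shift (mm) and turn (deg) to TCP target, upright, jaw angle deg"""
    s=robot.observe(); R=Ro.from_euler("xyz",s["tool_rot"]).as_matrix()
    j=np.degrees(np.arctan2(R[1,1],R[0,1])) if jaw is None else jaw
    T=Ro.from_euler("xyz",[np.pi,0,np.radians(j+90)]).as_matrix()
    best=min([T,T@np.diag([-1.,-1,1])],key=lambda T:Ro.from_matrix(T@R.T).magnitude())
    print("go",((np.array([x,y,z])-s["tool_pos"])*1000).round(1),"turn",np.degrees(Ro.from_matrix(best@R.T).as_rotvec()).round(2),"F",s["contact_force"].round(1),"open %.4f"%s["opening"],"t %.1f"%s["time"])
def track(n,ref,img,u,v,w=17,s=30):
    """shift in px of the patch round (u,v) from ref to img"""
    u,v=int(u),int(v); t=ref[v-w:v+w,u-w:u+w]; y0,x0=max(v-w-s,0),u-w-s
    r=cv2.matchTemplate(img[y0:v+w+s,x0:u+w+s],t,cv2.TM_CCOEFF_NORMED); _,m,_,l=cv2.minMaxLoc(r)
    return np.array(l)-[u-w-x0,v-w-y0],round(m,3)
E
python3 - <<'E'
from h import *
a=cv2.imread("pics/s4.png");b=cv2.imread("pics/s5.png")
print("out",track("side",a,b,372,244),"stand",track("side",a,b,301,245)); to(.421,-.0635,.30,97)
E
```

```text
out (array([0, 0]), 0.879) stand (array([0, 0]), 0.998)
go [ -14.1   11.1 -112.5] turn [-0.41  2.18  0.34] F [ 2.6 -5.5  0. ] open 0.0919 t 5.4
```

```bash
python3 -m creep '[[[-7,8,-20,-0.4,2.2,0.3],[0,0,-35,0,0,0],[0,0,-35,0,0,0],[0,0,-20,0,0,0],[0,0,0,0,0,0]]]'; python3 -c "
from h import *
to(.421,-.0635,.208,97)"
```

```text
time: 5.82
tool_pos: [0.4268, -0.0796, 0.3023]
tool_rot: [-3.134, 0.009, -3.043]
contact_force: [-0.7, 0.3, -0.4]
opening: 0.0918
go [ -5.8  16.1 -94.3] turn [0.4  0.55 1.34] F [-0.7  0.3 -0.4] open 0.0918 t 5.8
```

```bash
python3 -m creep '[[[-6,16,-10,0.4,0.5,1.3],[0,0,-20,0,0,0],[0,0,0,0,0,0]]]'; python3 -c "
from h import *
to(.421,-.0635,.208,97);b=viewer.read_camera('side');cv2.imwrite('pics/s6.png',b[150:330,260:450].repeat(3,0).repeat(3,1))"
```

```text
time: 6.07
tool_pos: [0.4211, -0.0667, 0.2738]
tool_rot: [-3.14, 0.003, -3.025]
contact_force: [-0.9, -0.7, 0.7]
opening: 0.0918
go [ -0.1   3.2 -65.8] turn [0.08 0.17 0.31] F [-0.9 -0.7  0.7] open 0.0918 t 6.1
```

View pics/s6.png

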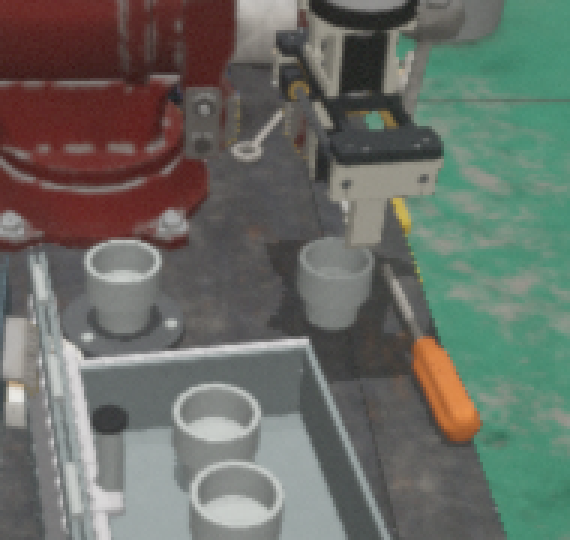

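```bash
python3 - <<'E'
from h import *
s=robot.observe();R=Ro.from_euler("xyz",s["tool_rot"]).as_matrix();p=s["tool_pos"]
for k in(-1,1):
    q=p+R@np.array([0,k*.055,.178]); print(q.round(4),((proj("side",q)-[260,150])*3).round(0))
print(((proj("side",(.421,-.0635,.056))-[260,150])*3).round(0), ((proj("side",(.421,-.0635,.028))-[260,150])*3).round(0))
E
```

```text
[ 0.4288 -0.1218  0.0974] [318. 171.]
[ 0.416  -0.0125  0.0971] [356. 249.]
[334. 256.] [331. 286.]
```

The near finger appears about 3 mm nearer the robot than predicted, so I'll shift +2 mm in x for both grasp and stand. The cup is centred under the jaws; down.

```bash
python3 -m creep '[[[2,3,-25,0,0.2,0.3],[0,0,-22,0,0,0],[0,0,-12,0,0,0],[0,0,0,0,0,0]]]'; python3 -c "
from h import *
to(.423,-.0635,.208,97)"
```

```text
time: 6.45
tool_pos: [0.4273, -0.067, 0.2222]
tool_rot: [-3.132, 0.014, -3.022]
contact_force: [-0.5, -0.1, 0.4]
opening: 0.0917
go [ -4.3   3.5 -14.2] turn [0.43 0.88 0.17] F [-0.5 -0.1  0.4] open 0.0917 t 6.5
```

```bash
python3 -m creep '[[[-4,3,-7,0.4,0.9,0],[0,0.5,-6,0,0,0],[0,0,0,0,0,0]]]'; python3 -c "
from h import *
to(.423,-.0635,.208,97)";python3 -m creep '[[[0,0,0,0,0,0],[0,0,0,0,0,0],[0,0,0,0,0,0],[0,0,0,0,0,0],[0,0,0,0,0,0]]]' 1 30; python3 -m creep '[[[0,0,0,0,0,0],[0,0,0,0,0,0],[0,0,0,0,0,0]]]' 1 30; python3 -c "
from h import *
to(.423,-.0635,.208,97)"
```

```text
time: 6.7
tool_pos: [0.4248, -0.0646, 0.2122]
tool_rot: [-3.139, 0.004, -3.024]
contact_force: [0.2, -0.5, -0.2]
opening: 0.0917
go [-1.8  1.1 -4.2] turn [0.12 0.25 0.25] F [ 0.2 -0.5 -0.2] open 0.0917 t 6.7
time: 7.12
tool_pos: [0.4257, -0.065, 0.2146]
tool_rot: [-3.137, 0.008, -3.024]
contact_force: [-0.0, 0.6, -0.2]
opening: 0.0633
time: 7.37
tool_pos: [0.4256, -0.0648, 0.2147]
tool_rot: [-3.137, 0.008, -3.023]
contact_force: [0.1, 0.5, -0.5]
opening: 0.0582
go [-2.6  1.3 -6.7] turn [0.2  0.48 0.23] F [ 0.1  0.5 -0.5] open 0.0582 t 7.4
```

Gripped (58.2 mm). Lift and carry over the stand.

```bash
python3 -m creep '[[[0,0,15,0.2,0.4,0],[0,0,25,0,0,0],[0,0,30,0,0,0],[0,0,25,0,0,0],[0,0,0,0,0,0]]]';python3 -m creep '[[[25,2,0,0,0,0],[35,3,0,0,0,0],[35,3,0,0,0,0],[30,3,0,0,0,0],[0,0,0,0,0,0]]]'; python3 -c "
from h import *
to(.590,-.051,.31,97)"
```

```text
time: 7.78
tool_pos: [0.4242, -0.0645, 0.3111]
tool_rot: [3.138, -0.006, -3.024]
contact_force: [1.2, -1.2, -1.0]
opening: 0.058
time: 8.2
tool_pos: [0.5516, -0.0526, 0.3096]
tool_rot: [3.138, -0.007, -3.025]
contact_force: [0.0, -0.3, -1.4]
opening: 0.0579
go [38.4  1.6  0.4] turn [-0.14 -0.43  0.35] F [ 0.  -0.3 -1.4] open 0.0579 t 8.2
```

```bash
python3 -m creep '[[[22,1,0,-0.1,-0.4,0.3],[16,0.6,0,0,0,0],[0,0,0,0,0,0],[0,0,0,0,0,0]]]'; python3 -c "
from h import *
to(.590,-.051,.31,97);b=viewer.read_camera('side');cv2.imwrite('pics/s7f.png',b);cv2.imwrite('pics/s7.png',cv2.resize(b[170:290,240:360],None,fx=5,fy=5))"
```

```text
time: 8.53
tool_pos: [0.5899, -0.0503, 0.3031]
tool_rot: [3.138, -0.01, -3.019]
contact_force: [-0.8, 1.2, -1.1]
opening: 0.0578
go [ 0.1 -0.7  6.9] turn [-0.14 -0.6  -0.05] F [-0.8  1.2 -1.1] open 0.0578 t 8.5
```

View pics/s7.png

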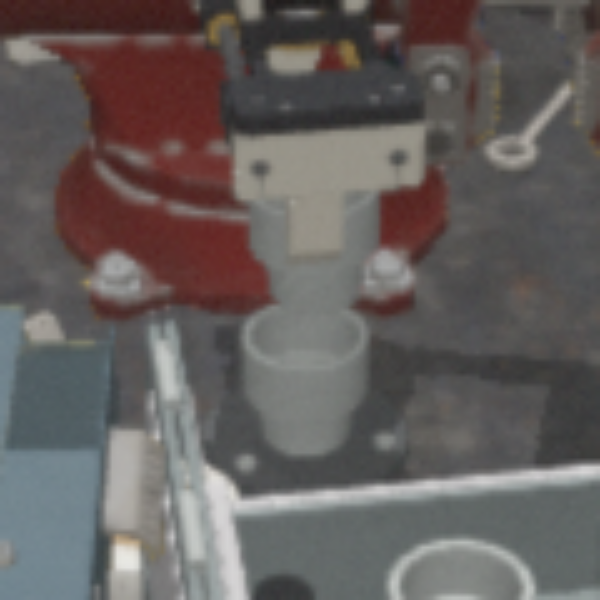

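```bash
python3 - <<'E'
from h import *
for z in(.03,.066,.09,.12,.145): print(z,((proj("side",(.587,-.05,z))-[240,170])*5).round(1))
print(((proj("side",(.577,-.05,.12))-[240,170])*5).round(1),((proj("side",(.587,-.04,.12))-[240,170])*5).round(1))
E
```

```text
0.03 [299.9 395.5]
0.066 [299.3 331.2]
0.09 [298.9 286.9]
0.12 [298.4 229.8]
0.145 [298.  180.6]
[321.3 229.5] [298.8 242. ]
```

The held cup (centre u≈317) sits about 5 mm too near in x relative to the stand cup (306). I'll correct the tilt and move +3 mm.

```bash
python3 -m creep '[[[3,-0.5,0,-0.1,-0.6,0],[0,0,0,0,0,0],[0,0,0,0,0,0]]]'; python3 -c "
from h import *
to(.593,-.051,.28,97);b=viewer.read_camera('side');cv2.imwrite('pics/s8f.png',b)
g=cv2.cvtColor(b,cv2.COLOR_BGR2GRAY).astype(int)
for v in(218,222,226,245,250,255): print(v,g[v,282:322])"
```

```text
time: 8.83
tool_pos: [0.5905, -0.0511, 0.3021]
tool_rot: [3.14, -0.003, -3.019]
contact_force: [-0.2, 0.1, -1.4]
opening: 0.0581
go [  2.5   0.1 -22.1] turn [-0.07 -0.15 -0.01] F [-0.2  0.1 -1.4] open 0.0581 t 8.8
218 [ 60  62  60  64  62  63  78 106 112 116 120 119 124 119 125 140 144 145
 146 145 147 144 144 144 144 136 125 118 117 114 109 103  92  64  61  62
  66  68  70  64]
222 [ 61  63  63  61  63  64  61  68  88 102 116 122 123 124 119 114 115 117
 117 119 119 119 118 119 120 123 122 120 117 109 101 122 137 156 165 162
 164 157 130 100]
226 [ 67  67  63  69  68  69  67  69  67  68  79 103 111 119 123 122 121 124
 124 127 123 125 123 122 118 119 114 112 107  99 124 156 152 134 126 133
 143 147 160 149]
245 [ 87  80  71  67  67  73  86 107 112 116 116 121 125 127 125 127 127 127
 130 127 129 126 125 127 125 123 118 117 116 109 102  85  68  62  66  65
  68  66  67  67]
250 [ 93  94  92  80  79  76  79  90 109 118 119 123 126 126 126 123 127 128
 128 128 128 127 126 123 124 119 118 118 112 100  82  72  72  71  68  68
  67  68  67  74]
255 [101  84  78  78  78  77  79  76  77  81  93 111 116 118 119 123 125 125
 123 127 127 123 124 122 120 114 110  95  76  70  74  69  71  72  76  76
  79  96  96  88]
```

Edges put the held cup 1.2 px (2.5 mm) short of the stand axis; correcting and descending with force watch.

```bash
python3 -m creep '[[[2.5,0,-4,0,-0.1,0],[0,0,-10,0,0,0],[0,0,-8,0,0,0],[0,0,0,0,0,0]]]'; python3 -c "
from h import *
to(.593,-.051,.2547,97)"
```

```text
time: 9.22
tool_pos: [0.5926, -0.0513, 0.2791]
tool_rot: [3.141, 0.001, -3.02]
contact_force: [-0.5, 0.1, -1.7]
opening: 0.058
go [  0.4   0.3 -24.4] turn [-0.04  0.06  0.02] F [-0.5  0.1 -1.7] open 0.0580 t 9.2
```

```bash
for i in 1; do python3 -m creep '[[[0,0,-5,0,0,0],[0,0,-5,0,0,0],[0,0,0,0,0,0]]]'; python3 -m creep '[[[0,0,-5,0,0,0],[0,0,0,0,0,0]]]'; done; python3 -c "
from h import *
to(.593,-.051,.2547,97)"
```

```text
time: 9.47
tool_pos: [0.5923, -0.0512, 0.2669]
tool_rot: [3.14, -0.001, -3.02]
contact_force: [-1.0, -1.1, -1.1]
opening: 0.0578
time: 9.63
tool_pos: [0.5923, -0.0512, 0.261]
tool_rot: [3.14, -0.001, -3.02]
contact_force: [0.3, -0.6, -2.2]
opening: 0.0579
go [ 0.7  0.2 -6.3] turn [-0.08 -0.09  0.02] F [ 0.3 -0.6 -2.2] open 0.0579 t 9.6
```

```bash
python3 -m creep '[[[0,0,-3,0,0,0],[0,0,0,0,0,0]]]'; python3 -m creep '[[[0,0,-3,0,0,0],[0,0,0,0,0,0]]]'; python3 -m creep '[[[0,0,-2,0,0,0],[0,0,0,0,0,0]]]';python3 -c "
from h import *
to(.593,-.051,.2547,97)"
```

```text
time: 9.8
tool_pos: [0.5924, -0.0512, 0.2578]
tool_rot: [3.14, -0.001, -3.02]
contact_force: [-0.0, -0.0, -2.4]
opening: 0.0579
time: 9.97
tool_pos: [0.5927, -0.0513, 0.2552]
tool_rot: [3.141, 0.0, -3.02]
contact_force: [-0.7, -0.1, -1.9]
opening: 0.058
time: 10.13
tool_pos: [0.5928, -0.0512, 0.2552]
tool_rot: [3.142, 0.002, -3.02]
contact_force: [0.5, -0.1, -1.7]
opening: 0.0578
go [ 0.2  0.2 -0.5] turn [-0.02  0.12  0.01] F [ 0.5 -0.1 -1.7] open 0.0578 t 10.1
```

```bash
python3 -m creep '[[[0,0,-4,0,0,0],[0,0,0,0,0,0]]]';python3 -m creep '[[[0,0,0,0,0,0],[0,0,0,0,0,0],[0,0,0,0,0,0],[0,0,0,0,0,0]]]' -1 20; python3 -c "
from h import *
to(.593,-.051,.2547,97)"
```

```text
time: 10.3
tool_pos: [0.5929, -0.0509, 0.2552]
tool_rot: [-3.141, 0.005, -3.019]
contact_force: [-1.0, 0.7, -2.8]
opening: 0.0581
time: 10.63
tool_pos: [0.5931, -0.0509, 0.2556]
tool_rot: [-3.14, 0.007, -3.019]
contact_force: [-0.3, 0.1, 0.6]
opening: 0.0804
go [-0.1 -0.1 -0.9] turn [ 0.03  0.42 -0.03] F [-0.3  0.1  0.6] open 0.0804 t 10.6
```

```bash
python3 -m creep '[[[0,0,20,0,0.4,0],[0,0,35,0,0,0],[0,0,35,0,0,0],[0,0,30,0,0,0],[0,0,0,0,0,0]]]'; python3 -c "
from h import *
to(.531,.1155,.38,52);b=viewer.read_camera('side');cv2.imwrite('pics/s9f.png',b);cv2.imwrite('pics/s9.png',cv2.resize(b[180:380,240:410],None,fx=3,fy=3))"
```

```text
time: 11.05
tool_pos: [0.5919, -0.051, 0.3758]
tool_rot: [3.139, -0.009, -3.019]
contact_force: [1.6, 0.4, 1.1]
opening: 0.092
go [-60.9 166.5   4.2] turn [ -0.28  -0.47 -45.  ] F [1.6 0.4 1.1] open 0.0920 t 11.1
```

View pics/s9.png

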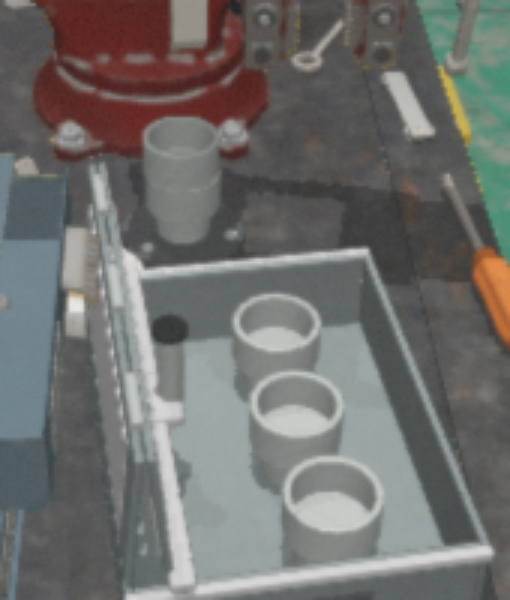

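The loose cup is fully nested (joint line at (182,185), coaxial). On to the right cup in the box, with jaws diagonal.

```bash
python3 -m creep '[[[-9,24,0,0,-0.4,-6.5],[-9,24,0,0,0,-6.5],[-9,24,0,0,0,-6.5],[-9,24,0,0,0,-6.5],[-9,24,0,0,0,-6.5]]]' -0.63;python3 -m creep '[[[-9,24,0,0,0,-6.5],[-9,24,0,0,0,-6],[0,0,0,0,0,0],[0,0,0,0,0,0]]]'; python3 -c "
from h import *
to(.531,.1155,.30,52)"
```

```text
time: 11.52
tool_pos: [0.5454, 0.0678, 0.367]
tool_rot: [-3.141, -0.01, 2.667]
contact_force: [0.6, 1.6, -0.3]
opening: 0.0752
time: 11.85
tool_pos: [0.5236, 0.1218, 0.3611]
tool_rot: [-3.135, -0.018, 2.436]
contact_force: [0.6, -0.5, -0.5]
opening: 0.0748
go [  7.4  -6.3 -61.1] turn [-0.37 -1.03  2.42] F [ 0.6 -0.5 -0.5] open 0.0748 t 11.8
```

```bash
python3 -m creep '[[[7,-6,-15,-0.4,-1,2.4],[0,0,-25,0,0,0],[0,0,-20,0,0,0],[0,0,0,0,0,0]]]'; python3 -m creep '[[[0,0,-30,0,0,0],[0,0,-10,0,0,0],[0,0,0,0,0,0]]]'; python3 -c "
from h import *
to(.531,.1155,.25,52)"
```

```text
time: 12.18
tool_pos: [0.5314, 0.1137, 0.2972]
tool_rot: [-3.14, 0.001, 2.488]
contact_force: [-1.0, -0.3, -0.1]
opening: 0.0749
time: 12.43
tool_pos: [0.5326, 0.1114, 0.2561]
tool_rot: [-3.139, 0.001, 2.488]
contact_force: [-0.6, -0.5, -0.2]
opening: 0.0749
go [-1.6  4.1 -6.1] turn [ 0.13 -0.04 -0.57] F [-0.6 -0.5 -0.2] open 0.0749 t 12.4
```

```bash
python3 -m creep '[[[-1.5,4,-6,0,0,-0.5],[0,0,0,0,0,0],[0,0,0,0,0,0]]]'; python3 -c "
from h import *
to(.531,.1155,.22,52)
b=viewer.read_camera('side');a=viewer.read_camera('top')
cv2.imwrite('pics/s10.png',np.hstack([cv2.resize(b[230:330,270:370],(400,400)),cv2.resize(a[205:305,235:335],(400,400))]))"
```

```text
time: 12.68
tool_pos: [0.5321, 0.1149, 0.2519]
tool_rot: [-3.141, 0.002, 2.478]
contact_force: [0.7, 0.4, 0.5]
opening: 0.0744
go [ -1.1   0.6 -31.9] turn [ 0.13  0.07 -0.  ] F [0.7 0.4 0.5] open 0.0744 t 12.7
```

View pics/s10.png

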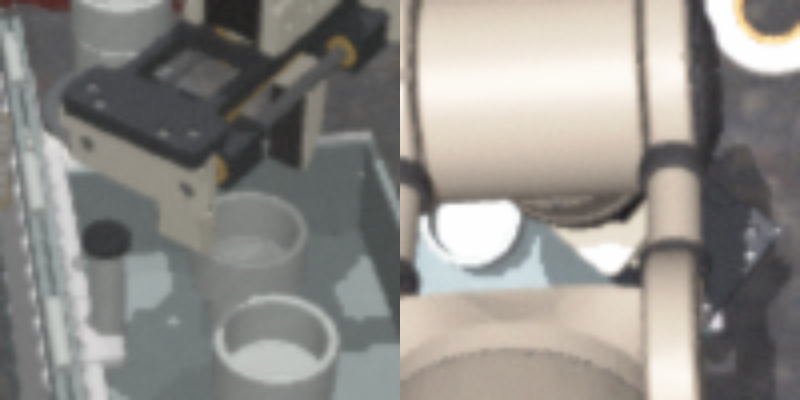

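```bash
python3 - <<'E'
from h import *
s=robot.observe();R=Ro.from_euler("xyz",s["tool_rot"]).as_matrix();p=s["tool_pos"]
for k in(-1,1):
  for w in(-.0095,.0095):
    q=p+R@np.array([w,k*.0375,.178]); print(k,q.round(4),((proj("side",q)-[270,230])*4).round(0))
print("cup3 rim",((proj("side",(.525,.1166,.061))-[270,230])*4).round(0), ((proj("side",(.531,.1155,.061))-[270,230])*4).round(0))
E
```

```text
-1 [0.5167 0.0792 0.074 ] [263. 155.]
-1 [0.5017 0.0909 0.074 ] [294. 169.]
1 [0.5628 0.1383 0.074 ] [177. 234.]
1 [0.5479 0.15   0.0739] [209. 250.]
cup3 rim [251. 223.] [239. 222.]
```

Finger tip and cup rim agree with the predictions to within a few mm (finger corner (212,250), rim centre (254,227)). Descend.

```bash
python3 -m creep '[[[-2,2,-12,0.1,0,0],[0,0,-10,0,0,0],[0,0,-8,0,0,0],[0,0,0,0,0,0]]]'; python3 -c "
from h import *
to(.530,.1165,.216,52)"
```

```text
time: 13.12
tool_pos: [0.5309, 0.1173, 0.2239]
tool_rot: [3.137, 0.007, 2.479]
contact_force: [-0.8, 0.6, 0.4]
opening: 0.0746
go [-0.9 -0.8 -7.9] turn [ 0.    0.47 -0.06] F [-0.8  0.6  0.4] open 0.0746 t 13.1
```

```bash
python3 -m creep '[[[-1,-1,-7,0,0.5,0],[0,0,-3,0,0,0],[0,0,0,0,0,0]]]';python3 -m creep '[[[0,0,0,0,0,0],[0,0,0,0,0,0],[0,0,0,0,0,0],[0,0,0,0,0,0],[0,0,0,0,0,0]]]' 1 30; python3 -c "
from h import *
to(.530,.1165,.216,52)"; python3 -m creep '[[[0,0,10,0,0,0],[0,0,20,0,0,0],[0,0,30,0,0,0],[0,0,30,0,0,0],[0,0,30,0,0,0]]]';python3 -m creep '[[[0,0,30,0,0,0],[0,0,0,0,0,0]]]'; python3 -c "
from h import *
to(.593,-.051,.35,52)"
```

```text
time: 13.37
tool_pos: [0.5301, 0.1161, 0.2132]
tool_rot: [-3.141, -0.001, 2.48]
contact_force: [0.7, -0.2, -0.4]
opening: 0.0751
time: 13.78
tool_pos: [0.5305, 0.116, 0.2135]
tool_rot: [-3.141, -0.0, 2.479]
contact_force: [0.4, -0.1, -0.8]
opening: 0.0582
go [-0.5  0.5  2.5] turn [ 0.   -0.02 -0.06] F [ 0.4 -0.1 -0.8] open 0.0582 t 13.8
time: 14.2
tool_pos: [0.5274, 0.1157, 0.3332]
tool_rot: [-3.13, -0.012, 2.479]
contact_force: [0.5, 0.0, -1.1]
opening: 0.058
time: 14.37
tool_pos: [0.5277, 0.1158, 0.3723]
tool_rot: [-3.138, -0.004, 2.48]
contact_force: [0.3, 0.0, 0.1]
opening: 0.0583
go [  65.3 -166.8  -22.3] turn [ 0.03 -0.33 -0.07] F [0.3 0.  0.1] open 0.0583 t 14.4
```

```bash
python3 -m creep '[[[13,-33,0,0,-0.3,0],[13,-33,0,0,0,0],[13,-33,-5,0,0,0],[13,-33,-10,0,0,0],[8,-20,-5,0,0,0]]]';python3 -m creep '[[[0,0,-10,0,0,0],[0,0,0,0,0,0],[0,0,0,0,0,0]]]'; python3 -c "
from h import *
to(.593,-.051,.33,52)"
```

```text
time: 14.78
tool_pos: [0.5868, -0.0365, 0.3592]
tool_rot: [3.135, 0.008, 2.49]
contact_force: [0.4, 1.1, -1.9]
opening: 0.0586
time: 15.03
tool_pos: [0.5871, -0.0414, 0.3474]
tool_rot: [3.136, 0.007, 2.484]
contact_force: [0.1, 0.6, -0.7]
opening: 0.058
go [  5.9  -9.6 -17.4] turn [ 0.02  0.5  -0.3 ] F [ 0.1  0.6 -0.7] open 0.0580 t 15.0
```

```bash
cat >> h.py <<'E'
def edges(img,xy,z,h=.029,n="side"):
    """row centre (px) and width of a cup at height z near xy, from the outer gradient edges"""
    u,v=proj(n,(*xy,z)); m=viewer.camera_model(n); d=np.linalg.norm(m["pose"][:3,3]-np.array([*xy,z])); w=m["fx"]*h/d
    g=cv2.GaussianBlur(cv2.cvtColor(img,cv2.COLOR_BGR2GRAY),(0,0),.8).astype(float)
    out=[]
    for dv in(-1,0,1):
        r=g[int(round(v))+dv]; gr=np.gradient(r); f=[]
        for s in(-1,1):
            lo=int(u+s*w-5); k=np.arange(lo,lo+11); a=np.clip(-s*gr[k],0,None)**2
            i=k[a.argmax()]; kk=np.arange(i-2,i+3); a=np.clip(-s*gr[kk],0,None)**2; f.append((a*kk).sum()/a.sum())
        out.append(((f[0]+f[1])/2-u,(f[1]-f[0])/(2*w)))
    o=np.array(out); return "centre-pred px",o[:,0].round(2),"width ratio",o[:,1].round(2),"mm/px %.2f"%(d/m["fx"]*1000)
E
python3 -m creep '[[[6,-9,-8,0,0.5,-0.3],[0,-1,-8,0,0,0],[0,0,0,0,0,0],[0,0,0,0,0,0]]]'; python3 -c "
from h import *
to(.593,-.051,.33,52)
b=viewer.read_camera('side');cv2.imwrite('pics/s11f.png',b);p=robot.observe()['tool_pos']
print('stack',edges(b,(.587,-.05),.075),edges(b,(.587,-.05),.082),edges(b,(.587,-.05),.055))
for dz in(.029,.034,.04): print('held',edges(b,(.587,-.05),p[2]-.2085+dz))
print('foot',edges(b,(.587,-.05),p[2]-.2085+.02,.022))
a=cv2.imread('pics/s9f.png');print('ref',edges(a,(.587,-.05),.075),edges(a,(.587,-.05),.082))
"
```

```text
time: 15.37
tool_pos: [0.593, -0.049, 0.3308]
tool_rot: [-3.141, -0.001, 2.482]
contact_force: [0.9, 0.2, -1.5]
opening: 0.058
go [ 0.  -2.  -0.8] turn [-0.02 -0.06 -0.19] F [ 0.9  0.2 -1.5] open 0.0580 t 15.4
stack ('centre-pred px', array([0.32, 0.22, 0.38]), 'width ratio', array([0.98, 0.95, 0.94]), 'mm/px 2.25') ('centre-pred px', array([-0.32, -0.08,  0.29]), 'width ratio', array([0.93, 0.95, 0.98]), 'mm/px 2.24') ('centre-pred px', array([0.85, 0.87, 0.89]), 'width ratio', array([0.96, 0.94, 0.93]), 'mm/px 2.28')
held ('centre-pred px', array([-3.54, -3.54, -3.59]), 'width ratio', array([1.19, 1.18, 1.16]), 'mm/px 2.16')
held ('centre-pred px', array([-3.56, -3.53, -3.52]), 'width ratio', array([1.21, 1.2 , 1.19]), 'mm/px 2.16')
held ('centre-pred px', array([-2.2 , -2.24, -2.48]), 'width ratio', array([1.33, 1.32, 1.29]), 'mm/px 2.15')
foot ('centre-pred px', array([-2.85, -2.75, -2.53]), 'width ratio', array([1.4 , 1.35, 1.29]), 'mm/px 2.17')
ref ('centre-pred px', array([ 0.24,  0.14, -0.08]), 'width ratio', array([0.97, 0.95, 0.95]), 'mm/px 2.25') ('centre-pred px', array([-0.35, -0.17,  0.  ]), 'width ratio', array([0.93, 0.94, 0.95]), 'mm/px 2.24')
```

```bash
python3 -c "
from h import *
b=cv2.imread('pics/s11f.png');g=cv2.cvtColor(b,cv2.COLOR_BGR2GRAY).astype(int); sat=b.max(2).astype(int)-b.min(2)
for z in(.1,.12,.13,.14,.15,.16): print(z,proj('side',(.587,-.05,z)).round(1))
for v in range(192,226,3): print(v,*['%d/%d'%(x,y) for x,y in zip(g[v,280:326],sat[v,280:326])])
"
```

```text
0.1 [299.7 223.6]
0.12 [299.7 216. ]
0.13 [299.6 212.1]
0.14 [299.6 208.1]
0.15 [299.6 204.1]
0.16 [299.5 200.1]
192 133/13 119/10 123/12 140/15 143/14 145/15 133/13 135/15 131/14 130/14 130/13 130/14 124/12 111/3 122/3 126/3 127/2 127/3 128/3 127/5 124/2 124/3 126/3 125/4 124/3 123/3 120/3 117/3 116/3 117/3 127/3 134/5 129/9 120/14 90/30 90/41 81/48 75/54 70/59 72/58 77/41 76/16 83/8 87/6 82/8 85/8
195 138/13 139/13 141/16 143/15 144/14 138/14 118/10 135/11 130/11 130/12 131/13 129/13 126/11 114/3 123/6 125/3 125/3 125/3 126/3 126/4 124/2 128/4 127/4 123/3 123/3 121/4 119/4 115/3 110/3 110/3 117/1 129/3 111/5 78/18 80/28 69/53 69/60 68/60 68/57 69/45 53/32 65/14 87/9 94/6 105/7 101/8
198 143/17 139/15 140/15 139/13 140/14 139/15 138/14 135/15 131/13 129/13 129/12 132/14 128/11 122/5 125/4 126/3 125/4 126/3 127/4 128/3 126/2 126/3 123/3 124/2 125/5 122/3 127/4 133/4 133/3 126/4 116/3 106/3 102/6 115/19 104/32 84/46 74/54 65/57 57/45 51/33 51/29 65/15 85/7 87/8 79/7 68/7
201 119/14 136/14 140/14 139/16 139/13 140/15 138/14 139/14 139/13 133/13 130/14 130/13 129/10 124/5 126/5 129/2 13
[... 1742 characters left out ...]
3 122/2 123/5 123/3 114/7 82/36 74/43 64/50 59/60 60/60 59/58 58/58 63/57 75/47 94/37 98/30 83/40 85/39 85/35 79/39 69/46 54/45 53/33 54/26
222 60/61 64/60 60/62 65/63 60/64 65/63 63/62 69/56 92/33 125/7 133/3 121/3 117/4 117/1 119/3 122/2 124/3 128/4 127/2 126/3 127/3 126/3 127/3 126/4 125/3 127/5 120/4 119/3 120/3 123/4 129/4 121/9 100/29 120/18 137/5 154/1 164/1 163/1 161/2 157/3 130/10 101/14 63/21 65/16 75/7 80/5
225 67/53 61/58 63/57 64/58 63/57 67/55 68/51 101/26 140/4 124/4 108/4 107/1 115/3 117/2 122/3 125/3 126/4 127/3 126/3 128/3 128/4 125/2 127/4 125/3 125/3 124/4 121/2 118/3 115/2 111/3 107/1 115/4 136/3 136/2 121/2 118/3 127/3 129/4 130/2 134/1 149/1 159/1 136/7 101/7 94/4 91/4
```

Row edges show the held cup about 1.2 px (≈3 mm) too far in +x relative to the stack. I'll correct and descend in small steps.

```bash
python3 -m creep '[[[-3,0,-10,0,0,0],[0,0,-10,0,0,0],[0,0,0,0,0,0]]]';python3 -m creep '[[[0,0,-6,0,0,0],[0,0,0,0,0,0]]]'; python3 -m creep '[[[0,0,-5,0,0,0],[0,0,0,0,0,0]]]'; python3 -c "
from h import *
to(.590,-.049,.2785,52)"
```

```text
time: 15.67
tool_pos: [0.5899, -0.0475, 0.311]
tool_rot: [3.141, 0.0, 2.484]
contact_force: [-0.4, 0.3, -2.4]
opening: 0.058
time: 15.83
tool_pos: [0.5901, -0.047, 0.3048]
tool_rot: [3.141, 0.001, 2.484]
contact_force: [-0.7, -0.0, -0.5]
opening: 0.0582
time: 16.0
tool_pos: [0.5914, -0.0476, 0.3035]
tool_rot: [3.138, 0.009, 2.485]
contact_force: [-0.5, -0.1, -0.9]
opening: 0.0581
go [ -1.4  -1.4 -25. ] turn [ 0.14  0.52 -0.36] F [-0.5 -0.1 -0.9] open 0.0581 t 16.0
```

```bash
python3 -m creep '[[[-1.5,-1.5,6,0.1,0.5,-0.3],[0,0,0,0,0,0],[0,0,0,0,0,0]]]'; python3 -c "
from h import *
to(.590,-.049,.310,52)
b=viewer.read_camera('side');cv2.imwrite('pics/s12.png',cv2.resize(b[185:275,250:350],None,fx=7,fy=6.5,interpolation=cv2.INTER_CUBIC))"
```

```text
time: 16.25
tool_pos: [0.5901, -0.0493, 0.311]
tool_rot: [3.141, 0.002, 2.479]
contact_force: [-0.4, 0.2, -1.6]
opening: 0.0584
go [-0.1  0.3 -1. ] turn [ 0.05  0.08 -0.03] F [-0.4  0.2 -1.6] open 0.0584 t 16.2
```

View pics/s12.png

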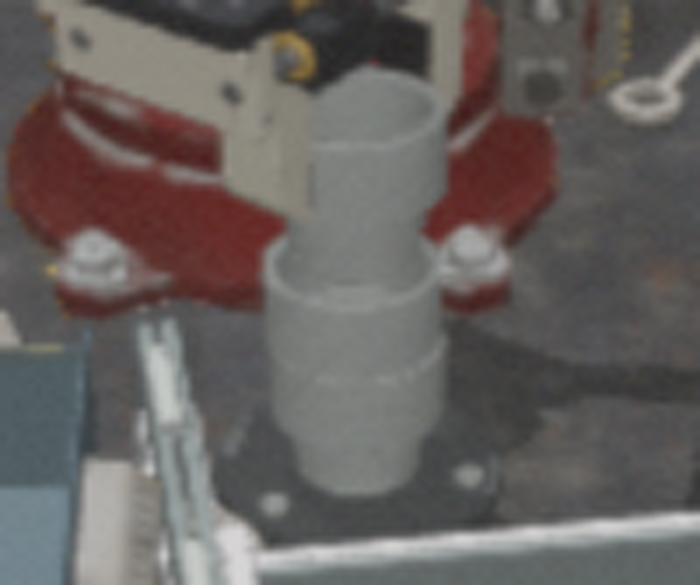

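```bash
python3 -c "
from h import *
f=lambda p:((proj('side',p)-[250,185])*[7,6.5]).round(0)
for y in(-.056,-.05,-.044): print(y,'foot front bottom',f((.587,y+.0195,.1025)),'held rim far',f((.587,y-.029,.1585)))
print('stack rim far/near outer',f((.587,-.05-.029,.096)),f((.587,-.05+.029,.096)),'near inner',f((.587,-.05+.0245,.096)))
print('stand seam near',f((.587,-.05+.029,.066)),'foot',f((.587,-.05+.022,.010)))
b=cv2.cvtColor(viewer.read_camera('side'),cv2.COLOR_BGR2GRAY).astype(int); print(b[214:246,296:306:3].T)
"
```

```text
-0.056 foot front bottom [349. 267.] held rim far [345.  50.]
-0.05 foot front bottom [349. 276.] held rim far [345.  59.]
-0.044 foot front bottom [350. 286.] held rim far [346.  67.]
stack rim far/near outer [347. 215.] [350. 308.] near inner [350. 301.]
stand seam near [351. 382.] foot [351. 499.]
[[126 127 128 128 126 124 122 120 122 123 124 124 121 123 123 127 135 137
  134 130 125 126 127 129 125 124 124 124 129 135 129 124]
 [128 128 126 129 126 127 127 127 125 123 124 122 123 124 127 140 139 138
  144 132 129 128 126 125 129 125 129 125 128 131 128 127]
 [128 127 126 125 127 127 124 125 123 124 124 124 123 127 126 140 140 141
  141 130 124 126 127 124 127 124 127 124 123 127 127 128]
 [122 123 125 124 124 120 121 119 120 120 122 119 122 119 121 124 135 139
  129 126 122 121 124 123 124 123 121 125 127 138 127 126]]
```

The held cup is aligned in x (356 vs 354), but its foot edge and far rim both sit about 10–13 px low, which means it is ~6 mm too far in +y. Shift −6 mm in y and try again gently.

```bash
python3 -m creep '[[[0,-6,0,0,0,0],[0,0,0,0,0,0],[0,0,-4,0,0,0],[0,0,0,0,0,0]]]'; python3 -m creep '[[[0,0,-5,0,0,0],[0,0,0,0,0,0]]]'; python3 -m creep '[[[0,0,-5,0,0,0],[0,0,0,0,0,0]]]'; python3 -c "
from h import *
to(.590,-.055,.2785,52)"
```

```text
time: 16.68
tool_pos: [0.5899, -0.056, 0.3057]
tool_rot: [-3.141, 0.0, 2.479]
contact_force: [0.3, 0.9, -0.8]
opening: 0.0582
time: 16.85
tool_pos: [0.5898, -0.0561, 0.2997]
tool_rot: [-3.141, -0.0, 2.479]
contact_force: [-0.5, 0.0, -1.6]
opening: 0.058
time: 17.02
tool_pos: [0.5898, -0.0559, 0.2938]
tool_rot: [-3.141, -0.001, 2.479]
contact_force: [-0.0, 0.3, -1.0]
opening: 0.0583
go [  0.2   0.9 -15.3] turn [ 0.01 -0.08 -0.02] F [-0.   0.3 -1. ] open 0.0583 t 17.0
```

It's entering freely.

```bash
python3 -m creep '[[[0,0,-5,0,0,0],[0,0,0,0,0,0]]]'; python3 -m creep '[[[0,0,-4,0,0,0],[0,0,0,0,0,0]]]'; python3 -m creep '[[[0,0,-4,0,0,0],[0,0,0,0,0,0]]]'; python3 -m creep '[[[0,0,-3,0,0,0],[0,0,0,0,0,0]]]'; python3 -c "
from h import *
to(.590,-.055,.2785,52)"
```

```text
time: 17.18
tool_pos: [0.5899, -0.0557, 0.2882]
tool_rot: [-3.141, -0.001, 2.479]
contact_force: [-1.2, -0.0, -1.0]
opening: 0.058
time: 17.35
tool_pos: [0.59, -0.0555, 0.2837]
tool_rot: [-3.141, -0.001, 2.479]
contact_force: [0.8, 1.5, -1.7]
opening: 0.058
time: 17.52
tool_pos: [0.59, -0.0554, 0.2793]
tool_rot: [-3.141, -0.001, 2.479]
contact_force: [-0.4, 1.1, -1.8]
opening: 0.0578
time: 17.68
tool_pos: [0.5903, -0.0553, 0.2782]
tool_rot: [3.141, 0.001, 2.479]
contact_force: [-0.1, 0.3, -0.6]
opening: 0.0581
go [-0.3  0.3  0.3] turn [ 0.    0.08 -0.06] F [-0.1  0.3 -0.6] open 0.0581 t 17.7
```

Seated at the expected height. This shows the camera coordinates themselves are good (my +6 mm bias was wrong), so I'll use them directly for the next cups. Release and go to the middle cup.

```bash
python3 -m creep '[[[0,0,0,0,0,0],[0,0,0,0,0,0],[0,0,0,0,0,0],[0,0,0,0,0,0]]]' -0.63 20; python3 -m creep '[[[0,0,20,0,0,0],[0,0,35,0,0,0],[0,0,35,0,0,0],[0,0,20,0,0,0],[0,0,0,0,0,0]]]'; python3 -c "
from h import *
to(.5186,.1906,.38,52)
b=viewer.read_camera('side');cv2.imwrite('pics/s13f.png',b)
for z in(.052,.06,.08,.088,.11,.118): print(z,*edges(b,(.5855,-.0505),z))"
```

```text
time: 18.02
tool_pos: [0.5904, -0.0556, 0.2788]
tool_rot: [3.141, 0.003, 2.479]
contact_force: [-0.4, 0.3, -0.4]
opening: 0.0744
time: 18.43
tool_pos: [0.589, -0.0557, 0.3899]
tool_rot: [-3.139, -0.004, 2.479]
contact_force: [0.2, -0.1, 0.2]
opening: 0.0744
go [-70.4 246.3  -9.9] turn [-0.02 -0.28 -0.03] F [ 0.2 -0.1  0.2] open 0.0744 t 18.4
0.052 centre-pred px [0.12 0.24 0.09] width ratio [0.95 0.93 0.95] mm/px 2.28
0.06 centre-pred px [0.22 0.22 0.13] width ratio [0.99 0.99 0.97] mm/px 2.27
0.08 centre-pred px [-0.72 -0.37 -0.38] width ratio [0.96 0.98 0.98] mm/px 2.25
0.088 centre-pred px [-2.35  1.97  1.98] width ratio [0.84 1.16 1.16] mm/px 2.24
0.11 centre-pred px [-0.76  2.78  2.98] width ratio [0.94 1.2  1.22] mm/px 2.21
0.118 centre-pred px [-0.41 -0.41 -0.46] width ratio [0.99 0.97 0.96] mm/px 2.20
```

```bash
python3 -m creep '[[[-10,35,0,0,-0.3,0],[-10,35,0,0,0,0],[-10,35,0,0,0,0],[-10,35,0,0,0,0],[-10,35,0,0,0,0]]]';python3 -m creep '[[[-10,35,0,0,0,0],[-8,30,0,0,0,0],[0,0,0,0,0,0],[0,0,0,0,0,0]]]'; python3 -c "
from h import *
to(.5186,.1906,.27,52)"
```

```text
time: 18.9
tool_pos: [0.5372, 0.1174, 0.3804]
tool_rot: [-3.135, -0.006, 2.466]
contact_force: [1.0, 1.0, 0.5]
opening: 0.075
time: 19.23
tool_pos: [0.5141, 0.1912, 0.3733]
tool_rot: [-3.127, -0.015, 2.473]
contact_force: [-0.8, -0.3, 0.2]
opening: 0.0748
go [   4.5   -0.6 -103.3] turn [ 0.14 -1.17  0.3 ] F [-0.8 -0.3  0.2] open 0.0748 t 19.2
```

```bash
python3 -m creep '[[[4,0,-25,0.1,-1.2,0.3],[0,0,-35,0,0,0],[0,0,-30,0,0,0],[0,0,-5,0,0,0],[0,0,0,0,0,0]]]'; python3 -c "
from h import *
to(.5186,.1906,.25,52)"
```

```text
time: 19.65
tool_pos: [0.5181, 0.1879, 0.2723]
tool_rot: [-3.14, 0.001, 2.478]
contact_force: [0.3, -0.5, 0.2]
opening: 0.075
go [  0.5   2.7 -22.3] turn [ 0.13 -0.02  0.05] F [ 0.3 -0.5  0.2] open 0.0750 t 19.6
```

```bash
python3 -m creep '[[[0.5,2.7,-12,0.1,0,0],[0,0,-10,0,0,0],[0,0,0,0,0,0]]]'; python3 -c "
from h import *
to(.5186,.1906,.216,52)"
```

```text
time: 19.9
tool_pos: [0.5201, 0.1885, 0.2511]
tool_rot: [-3.141, 0.001, 2.475]
contact_force: [0.3, 0.2, 0.3]
opening: 0.075
go [ -1.5   2.1 -35.1] turn [0.04 0.03 0.21] F [0.3 0.2 0.3] open 0.0750 t 19.9
```

```bash
python3 -m creep '[[[-2,2.5,-12,0,0,0.2],[0,0,-12,0,0,0],[0,0,-8,0,0,0],[0,0,0,0,0,0],[0,0,0,0,0,0]]]'; python3 -c "
from h import *
to(.5186,.1906,.214,52)"
```

```text
time: 20.32
tool_pos: [0.5207, 0.1897, 0.2234]
tool_rot: [3.136, 0.007, 2.476]
contact_force: [-0.3, 0.2, -1.1]
opening: 0.0748
go [-2.1  0.9 -9.4] turn [-0.03  0.51  0.11] F [-0.3  0.2 -1.1] open 0.0748 t 20.3
```

```bash
python3 -m creep '[[[-2.5,1,-7,0,0.5,0],[0,0,-3,0,0,0],[0,0,0,0,0,0]]]'; python3 -c "
from h import *
to(.5186,.1906,.214,52)"; python3 -m creep '[[[0,0,0,0,0,0],[0,0,0,0,0,0],[0,0,0,0,0,0],[0,0,0,0,0,0],[0,0,0,0,0,0]]]' 1 30;  python3 -c "
from h import *
to(.5186,.1906,.214,52)"; python3 -m creep '[[[0,0,10,0,0,0],[0,0,20,0,0,0],[0,0,35,0,0,0],[0,0,35,0,0,0],[0,0,35,0,0,0]]]';python3 -m creep '[[[0,0,30,0,0,0],[0,0,0,0,0,0]]]'; python3 -c "
from h import *
to(.587,-.0505,.39,52)"
```

```text
time: 20.57
tool_pos: [0.5188, 0.1907, 0.2148]
tool_rot: [3.139, 0.001, 2.476]
contact_force: [-1.1, 0.4, 0.1]
opening: 0.0749
go [-0.2 -0.1 -0.8] turn [-0.07  0.16  0.13] F [-1.1  0.4  0.1] open 0.0749 t 20.6
time: 20.98
tool_pos: [0.5191, 0.191, 0.2156]
tool_rot: [3.137, 0.002, 2.476]
contact_force: [0.3, 0.2, -0.5]
opening: 0.0581
go [-0.5 -0.4 -1.6] turn [-0.1   0.25  0.12] F [ 0.3  0.2 -0.5] open 0.0581 t 21.0
time: 21.4
tool_pos: [0.5156, 0.1901, 0.3489]
tool_rot: [-3.13, -0.011, 2.476]
contact_force: [0.5, -0.4, -1.1]
opening: 0.058
time: 21.57
tool_pos: [0.5158, 0.1901, 0.389]
tool_rot: [-3.139, -0.003, 2.476]
contact_force: [2.0, 0.5, -0.7]
opening: 0.0581
go [  71.2 -240.6    1. ] turn [ 0.02 -0.21  0.12] F [ 2.   0.5 -0.7] open 0.0581 t 21.6
```

```bash
python3 -m creep '[[[10,-34,0,0,-0.2,0],[10,-34,0,0,0,0],[10,-34,0,0,0,0],[10,-34,0,0,0,0],[10,-34,0,0,0,0]]]';python3 -m creep '[[[10,-34,0,0,0,0],[8,-20,0,0,0,0],[0,0,0,0,0,0],[0,0,0,0,0,0]]]'; python3 -c "
from h import *
to(.587,-.0505,.355,52)"
```

```text
time: 21.98
tool_pos: [0.5634, 0.021, 0.3944]
tool_rot: [3.135, 0.004, 2.489]
contact_force: [1.2, 0.2, -0.9]
opening: 0.0579
time: 22.32
tool_pos: [0.5819, -0.043, 0.3939]
tool_rot: [3.138, 0.003, 2.481]
contact_force: [-0.4, 1.1, -0.5]
opening: 0.0584
go [  5.1  -7.5 -38.9] turn [-0.07  0.29 -0.16] F [-0.4  1.1 -0.5] open 0.0584 t 22.3
```

```bash
python3 -m creep '[[[5,-7,-10,0,0.3,-0.2],[0,-1,-15,0,0,0],[0,0,-8,0,0,0],[0,0,0,0,0,0]]]';  python3 -c "
from h import *
to(.587,-.0505,.345,52)"
```

```text
time: 22.65
tool_pos: [0.5865, -0.0493, 0.3585]
tool_rot: [3.141, -0.002, 2.479]
contact_force: [-0.5, 0.2, -1.4]
opening: 0.0583
go [  0.5  -1.2 -13.5] turn [-0.1  -0.1  -0.06] F [-0.5  0.2 -1.4] open 0.0583 t 22.6
```

```bash
python3 -m creep '[[[0.5,-1.5,-10,-0.1,-0.1,0],[0,0,-9,0,0,0],[0,0,0,0,0,0]]]'; python3 -c "
from h import *
to(.587,-.0505,.3106,52)"; python3 -m creep '[[[0,0,-5,0,0,0],[0,0,0,0,0,0]]]'; python3 -m creep '[[[0,0,-4,0,0,0],[0,0,0,0,0,0]]]'; python3 -c "
from h import *
to(.587,-.0505,.3106,52)"
```

```text
time: 22.9
tool_pos: [0.5869, -0.0484, 0.3381]
tool_rot: [-3.141, -0.002, 2.483]
contact_force: [-0.5, 0.0, -1.8]
opening: 0.0583
go [  0.1  -2.1 -27.5] turn [-0.04 -0.1  -0.25] F [-0.5  0.  -1.8] open 0.0583 t 22.9
time: 23.07
tool_pos: [0.5875, -0.0477, 0.3344]
tool_rot: [3.141, 0.001, 2.484]
contact_force: [0.3, -1.0, -0.9]
opening: 0.0581
time: 23.23
tool_pos: [0.5877, -0.0475, 0.3312]
tool_rot: [3.14, 0.004, 2.485]
contact_force: [0.3, 0.6, -0.6]
opening: 0.0581
go [ -0.7  -3.  -20.6] turn [ 0.06  0.22 -0.36] F [ 0.3  0.6 -0.6] open 0.0581 t 23.2
```

```bash
python3 -m creep '[[[-0.5,-3.5,2,0,0.2,-0.3],[0,0,0,0,0,0]]]'; python3 -c "
from h import *
to(.587,-.0515,.3106,52)"; python3 -m creep '[[[0,-0.5,-5,0,0,0],[0,0,0,0,0,0]]]'; python3 -m creep '[[[0,0,-4,0,0,0],[0,0,0,0,0,0]]]'; python3 -c "
from h import *
to(.587,-.0515,.3106,52)"
```

```text
time: 23.4
tool_pos: [0.587, -0.0509, 0.3333]
tool_rot: [-3.141, -0.0, 2.479]
contact_force: [0.0, -0.8, -0.9]
opening: 0.0582
go [ -0.   -0.6 -22.7] turn [ 0.03 -0.03 -0.06] F [ 0.  -0.8 -0.9] open 0.0582 t 23.4
time: 23.57
tool_pos: [0.587, -0.0516, 0.3281]
tool_rot: [-3.141, -0.0, 2.479]
contact_force: [-1.1, -0.3, -0.5]
opening: 0.0583
time: 23.73
tool_pos: [0.5869, -0.0516, 0.3234]
tool_rot: [-3.141, -0.001, 2.479]
contact_force: [0.2, 0.6, -1.7]
opening: 0.0579
go [  0.1   0.1 -12.8] turn [ 0.   -0.05 -0.02] F [ 0.2  0.6 -1.7] open 0.0579 t 23.7
```

Entering freely now.

```bash
python3 -m creep '[[[0,0,-5,0,0,0],[0,0,0,0,0,0]]]'; python3 -m creep '[[[0,0,-4,0,0,0],[0,0,0,0,0,0]]]'; python3 -m creep '[[[0,0,-3,0,0,0],[0,0,0,0,0,0]]]'; python3 -m creep '[[[0,0,-3,0,0,0],[0,0,0,0,0,0]]]';python3 -c "
from h import *
to(.587,-.0515,.3106,52)"
```

```text
time: 23.9
tool_pos: [0.5869, -0.0516, 0.3177]
tool_rot: [-3.141, -0.001, 2.479]
contact_force: [0.6, 0.6, -1.3]
opening: 0.0584
time: 24.07
tool_pos: [0.5869, -0.0515, 0.313]
tool_rot: [-3.141, -0.001, 2.479]
contact_force: [-0.9, 0.1, -2.0]
opening: 0.0578
time: 24.23
tool_pos: [0.5872, -0.0515, 0.3105]
tool_rot: [3.142, 0.0, 2.479]
contact_force: [0.3, -0.4, -1.2]
opening: 0.0582
time: 24.4
tool_pos: [0.5873, -0.0515, 0.3108]
tool_rot: [3.141, 0.004, 2.479]
contact_force: [-0.1, -0.3, -0.4]
opening: 0.0579
go [-0.3  0.  -0.2] turn [ 0.09  0.22 -0.06] F [-0.1 -0.3 -0.4] open 0.0579 t 24.4
```

```bash
python3 -m creep '[[[0,0,0,0,0,0],[0,0,0,0,0,0],[0,0,0,0,0,0],[0,0,0,0,0,0]]]' -0.63 20; python3 -m creep '[[[0,0,20,0,0.2,0],[0,0,35,0,0,0],[0,0,35,0,0,0],[0,0,10,0,0,0],[0,0,0,0,0,0]]]'; python3 -c "
from h import *
b=viewer.read_camera('side');cv2.imwrite('pics/s14f.png',b)
print(track('side',cv2.imread('pics/s4.png'),b,351,350)); to(.5043,.2643,.39,52)"
python3 -m creep '[[[-9,35,0,0,0,0],[-9,35,0,0,0,0],[-9,35,0,0,0,0],[-9,35,0,0,0,0],[-9,35,0,0,0,0]]]';python3 -m creep '[[[-9,35,0,0,0,0],[-9,35,0,0,0,0],[-9,35,0,0,0,0],[-9,34,0,0,0,0],[0,0,0,0,0,0]]]'; python3 -m creep '[[[0,0,0,0,0,0]]]'; python3 -c "
from h import *
to(.5043,.2643,.27,52)"
```

```text
time: 24.73
tool_pos: [0.5873, -0.0515, 0.3109]
tool_rot: [3.14, 0.005, 2.479]
contact_force: [0.3, 0.6, -0.1]
opening: 0.074
time: 25.15
tool_pos: [0.5863, -0.0514, 0.4109]
tool_rot: [-3.137, -0.006, 2.479]
contact_force: [-0.2, -1.1, 0.3]
opening: 0.0747
(array([0, 0]), 0.987)
go [-82.  315.7 -20.1] turn [-0.02 -0.44 -0.04] F [-0.3 -1.   1.6] open 0.0745 t 25.2
time: 25.62
tool_pos: [0.5401, 0.1219, 0.4018]
tool_rot: [-3.13, -0.012, 2.466]
contact_force: [0.6, 0.1, 0.4]
opening: 0.0745
time: 26.03
tool_pos: [0.4981, 0.2719, 0.3923]
tool_rot: [-3.119, -0.022, 2.47]
contact_force: [-0.1, -0.2, 0.1]
opening: 0.0749
time: 26.12
tool_pos: [0.4972, 0.2733, 0.3905]
tool_rot: [-3.117, -0.023, 2.473]
contact_force: [-0.3, -0.3, -0.3]
opening: 0.0746
go [   7.1   -9.  -120.5] turn [ 0.29 -1.93  0.29] F [-0.3 -0.3 -0.3] open 0.0746 t 26.1
```

```bash
python3 -m creep '[[[7,-9,-25,0.3,-1.9,0.3],[0,0,-35,0,0,0],[0,0,-35,0,0,0],[0,0,-20,0,0,0],[0,0,0,0,0,0]]]'; python3 -c "
from h import *
to(.5043,.2643,.25,52)"
```

```text
time: 26.53
tool_pos: [0.5037, 0.2607, 0.2681]
tool_rot: [-3.141, 0.0, 2.478]
contact_force: [-1.2, -1.0, -0.3]
opening: 0.0745
go [  0.6   3.6 -18.1] turn [ 0.06 -0.02 -0.01] F [-1.2 -1.  -0.3] open 0.0745 t 26.5
```

```bash
python3 -m creep '[[[0,4,-12,0,0,0],[0,0,-8,0,0,0],[0,0,0,0,0,0]]]'; python3 -m creep '[[[-0.5,1,0,0,0,0],[0,0,0,0,0,0]]]'; python3 -c "
from h import *
to(.5043,.2643,.22,52)"
```

```text
time: 26.78
tool_pos: [0.5044, 0.2619, 0.2462]
tool_rot: [-3.137, -0.002, 2.475]
contact_force: [-0.1, 0.1, -0.8]
opening: 0.0749
time: 26.95
tool_pos: [0.5046, 0.2621, 0.2474]
tool_rot: [-3.137, -0.001, 2.474]
contact_force: [-0.7, 0.9, 0.0]
opening: 0.0749
go [ -0.3   2.2 -27.4] turn [ 0.16 -0.19  0.25] F [-0.7  0.9  0. ] open 0.0749 t 26.9
```

```bash
python3 -m creep '[[[-0.5,3,-10,0.2,-0.2,0.2],[0,0,-10,0,0,0],[0,0,-6,0,0,0],[0,0,0,0,0,0]]]'; python3 -c "
from h import *
to(.5043,.2643,.214,52)"
```

```text
time: 27.28
tool_pos: [0.5055, 0.265, 0.2245]
tool_rot: [3.134, 0.004, 2.477]
contact_force: [-0.7, -0.3, 0.7]
opening: 0.0748
go [ -1.2  -0.7 -10.5] turn [-0.19  0.46  0.06] F [-0.7 -0.3  0.7] open 0.0748 t 27.3
```

```bash
python3 -m creep '[[[-1.5,-0.7,-8,-0.2,0.5,0],[0,0,-3,0,0,0],[0,0,0,0,0,0]]]'; python3 -m creep '[[[0,0,0,0,0,0],[0,0,0,0,0,0],[0,0,0,0,0,0],[0,0,0,0,0,0],[0,0,0,0,0,0]]]' 1 30;  python3 -c "
from h import *
to(.5043,.2643,.214,52)"; python3 -m creep '[[[0,0,10,0,0,0],[0,0,20,0,0,0],[0,0,35,0,0,0],[0,0,35,0,0,0],[0,0,35,0,0,0]]]';python3 -m creep '[[[0,0,35,0,0,0],[0,0,30,0,0,0],[0,0,0,0,0,0]]]'; python3 -c "
from h import *
to(.587,-.051,.42,52)"
```

```text
time: 27.53
tool_pos: [0.5041, 0.2641, 0.2133]
tool_rot: [-3.141, -0.0, 2.477]
contact_force: [0.2, 0.3, 0.7]
opening: 0.0749
time: 27.95
tool_pos: [0.5043, 0.2643, 0.2136]
tool_rot: [-3.141, -0.0, 2.477]
contact_force: [-0.8, -0.7, -0.3]
opening: 0.0564
go [-0.   0.   0.4] turn [ 0.01 -0.01  0.07] F [-0.8 -0.7 -0.3] open 0.0564 t 27.9
time: 28.37
tool_pos: [0.5011, 0.2629, 0.3471]
tool_rot: [-3.125, -0.01, 2.477]
contact_force: [2.1, 0.0, -0.7]
opening: 0.0566
time: 28.62
tool_pos: [0.5003, 0.2626, 0.4254]
tool_rot: [-3.136, -0.003, 2.477]
contact_force: [1.0, 1.1, 0.1]
opening: 0.0565
go [  86.7 -313.6   -5.4] turn [ 0.15 -0.34  0.07] F [1.  1.1 0.1] open 0.0565 t 28.6
```

The opening reads 56.5 mm rather than 58, so I'll check how the cup is held.

```bash
python3 -c "
from h import *
b=viewer.read_camera('side');u=proj('side',(.50,.2626,.24)).astype(int);print(u)
a=viewer.read_camera('top');w=proj('top',(.50,.2626,.24)).astype(int)
c=b[max(u[1]-75,0):u[1]+75,u[0]-75:u[0]+75]
d=b[170:270,250:350]
cv2.imwrite('pics/s15f.png',b);cv2.imwrite('pics/s15.png',np.hstack([cv2.resize(c,(400,int(400*c.shape[0]/150)))[:400],cv2.resize(d,(400,400))]))"
```

```text
[361 258]
```

View pics/s15.png

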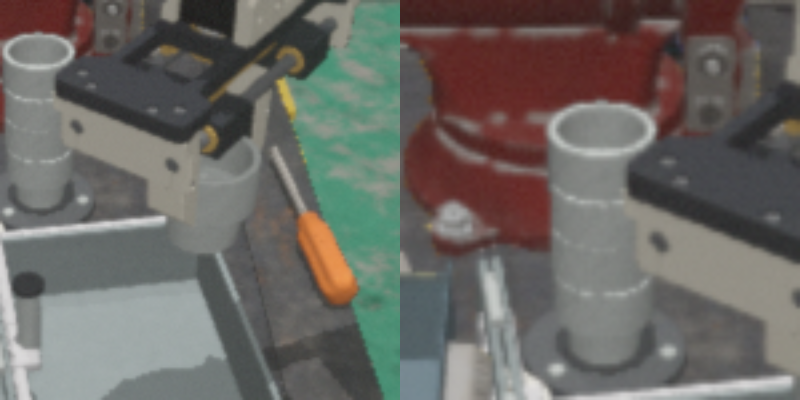

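The stack of three is clean, but the held cup hangs tilted and off-centre in the jaws. I'll set it back down, let it right itself, and re-measure.

```bash
python3 -m creep '[[[4,1,-35,0.1,-0.3,0],[0,0,-35,0,0,0],[0,0,-35,0,0,0],[0,0,-35,0,0,0],[0,0,-30,0,0,0]]]'; python3 -m creep '[[[0,0,0,0,0,0],[0,0,0,0,0,0]]]'; python3 -c "
from h import *
to(.5043,.2643,.218,52)"
```

```text
time: 29.13
tool_pos: [0.5016, 0.2626, 0.2461]
tool_rot: [-3.14, -0.0, 2.477]
contact_force: [0.4, -0.3, -1.4]
opening: 0.0565
time: 29.3
tool_pos: [0.4982, 0.2612, 0.237]
tool_rot: [-3.123, -0.01, 2.477]
contact_force: [0.9, 0.1, -0.7]
opening: 0.0562
go [  6.1   3.1 -19. ] turn [ 0.45 -1.12  0.07] F [ 0.9  0.1 -0.7] open 0.0562 t 29.3
```

```bash
python3 -m creep '[[[6,3,-5,0.4,-1.1,0],[0,0,-6,0,0,0],[0,0,0,0,0,0]]]'; python3 -m creep '[[[0,0,-5,0,0,0],[0,0,0,0,0,0]]]';python3 -m creep '[[[0,0,-4,0,0,0],[0,0,0,0,0,0]]]'; python3 -c "
from h import *
to(.5043,.2643,.216,52)"
```

```text
time: 29.55
tool_pos: [0.5052, 0.2647, 0.2272]
tool_rot: [3.14, 0.002, 2.477]
contact_force: [-0.7, -0.5, -1.6]
opening: 0.0563
time: 29.72
tool_pos: [0.506, 0.2651, 0.224]
tool_rot: [3.136, 0.004, 2.477]
contact_force: [0.1, -0.5, -0.9]
opening: 0.0567
time: 29.88
tool_pos: [0.5065, 0.2653, 0.2211]
tool_rot: [3.133, 0.006, 2.477]
contact_force: [0.6, -0.2, -1.3]
opening: 0.0559
go [-2.2 -1.  -5.1] turn [-0.16  0.57  0.07] F [ 0.6 -0.2 -1.3] open 0.0559 t 29.9
```

```bash
python3 -m creep '[[[-2,-1,-5,-0.1,0.5,0],[0,0,0,0,0,0]]]'; python3 -m creep '[[[0,0,0,0,0,0],[0,0,0,0,0,0],[0,0,0,0,0,0],[0,0,0,0,0,0]]]' -0.63 10;python3 -m creep '[[[0,0,20,0,0,0],[0,0,35,0,0,0],[0,0,35,0,0,0],[0,0,35,0,0,0],[0,0,35,0,0,0]]]'; python3 -m creep '[[[-20,-35,0,0,0,0],[-20,-35,0,0,0,0],[-20,-35,0,0,0,0],[-15,-35,0,0,0,0],[-15,-35,0,0,0,0]]]'; python3 -m creep '[[[0,-35,0,0,0,0],[0,-35,0,0,0,0],[0,-35,0,0,0,0],[0,0,0,0,0,0],[0,0,0,0,0,0]]]';python3 - <<'E'
from h import *
st(); a=viewer.read_camera("top"); b=viewer.read_camera("side")
cv2.imwrite("pics/t16f.png",a);cv2.imwrite("pics/s16f.png",b)
cv2.imwrite("pics/s16.png",np.hstack([cv2.resize(a[200:330,190:320],(400,400)),cv2.resize(b[260:390,290:420],(400,400))]))
E
```

```text
time: 30.05
tool_pos: [0.5044, 0.2642, 0.2164]
tool_rot: [3.139, 0.0, 2.477]
contact_force: [-0.0, -0.3, -1.1]
opening: 0.0564
time: 30.38
tool_pos: [0.5045, 0.2642, 0.2168]
tool_rot: [3.139, 0.001, 2.477]
contact_force: [-0.1, -0.3, -0.1]
opening: 0.0739
time: 30.8
tool_pos: [0.5016, 0.263, 0.3742]
tool_rot: [-3.128, -0.009, 2.477]
contact_force: [0.8, 0.6, -0.5]
opening: 0.0748
time: 31.22
tool_pos: [0.4118, 0.0887, 0.3863]
tool_rot: [3.13, 0.008, 2.486]
contact_force: [0.8, -0.3, -0.1]
opening: 0.0747
time: 31.63
tool_pos: [0.4065, -0.0255, 0.3886]
tool_rot: [3.13, 0.013, 2.48]
contact_force: [-0.1, 0.8, -0.5]
opening: 0.0751
t 31.63 pos [ 0.4065 -0.0255  0.3886] rot [3.13  0.013 2.48 ] F [-0.1  0.8 -0.5] T [-0.03  0.01  0.03] open 0.0751
```

View pics/s16.png

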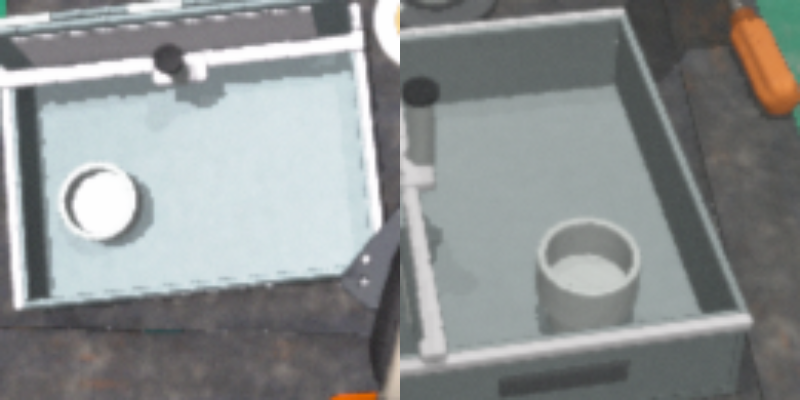

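The cup stands upright again: rim centre at top-zoom (100,203) and side-zoom (589,254).

```bash
python3 - <<'E'
from h import *
k=400/130
t=((100.5)/k-.5+190,(203)/k-.5+200); s=((589-400+.5)/k-.5+290,(254.5)/k-.5+260)
print(at("top",*t,.061).round(4),at("side",*s,.061).round(4),[x if isinstance(x,float) else np.round(x,4) for x in tri(t,s)])
a=cv2.imread("pics/t16f.png"); g=cv2.cvtColor(a,cv2.COLOR_BGR2GRAY)
print(g[266,200:245],g[245:286,222])
E
```

```text
[0.5033 0.2618 0.061 ] [0.5047 0.2645 0.061 ] [array([0.5039, 0.2623, 0.0584]), np.float64(0.0007904897084744226)]
[ 71  68  71  90 137 161 206 213 222 242 246 133 103 175 253 254 254 254
 254 254 254 254 254 254 254 254 254 254 254 254 254 253 251 250 133 100
 125 144 147 163 212 217 218 219 219] [214 213 213 213 215 214 213 226 249 209 147 233 253 254 254 254 254 254
 254 254 254 254 254 254 254 254 254 254 254 254 249 250 219 156 187 201
 206 208 215 217 219]
```

Edge profiles put the cup at about (0.505, 0.264), essentially where it was. I'll retry the grip.

```bash
python3 -m creep '[[[12,35,0,0,0,0],[12,35,0,0,0,0],[12,35,0,0,0,0],[12,35,0,0,0,0],[12,35,0,0,0,0]]]' -0.63 30;python3 -m creep '[[[12,35,0,0,0,0],[12,35,0,0,0,0],[12,30,0,0,0,0],[0,0,0,0,0,0],[0,0,0,0,0,0]]]'; python3 -c "
from h import *
to(.505,.2642,.27,52)"
```

```text
time: 32.15
tool_pos: [0.4662, 0.1584, 0.3889]
tool_rot: [3.13, 0.014, 2.479]
contact_force: [1.0, -1.0, -0.1]
opening: 0.0747
time: 32.57
tool_pos: [0.4987, 0.2807, 0.3869]
tool_rot: [3.129, 0.012, 2.5]
contact_force: [0.1, -0.5, -1.0]
opening: 0.0747
go [   6.3  -16.5 -116.9] turn [-0.17  0.98 -1.22] F [ 0.1 -0.5 -1. ] open 0.0747 t 32.6
```

```bash
python3 -m creep '[[[6,-16,-25,-0.2,1,-1.2],[0,0,-35,0,0,0],[0,0,-35,0,0,0],[0,0,-20,0,0,0],[0,0,0,0,0,0]]]'; python3 -c "
from h import *
to(.505,.2642,.25,52)"
```

```text
time: 32.98
tool_pos: [0.5001, 0.2683, 0.27]
tool_rot: [3.139, 0.002, 2.487]
contact_force: [-0.1, -0.7, 0.1]
opening: 0.075
go [  4.9  -4.1 -20. ] turn [-0.07  0.18 -0.52] F [-0.1 -0.7  0.1] open 0.0750 t 33.0
```

```bash
python3 -m creep '[[[5,-4,-10,0,0.2,-0.5],[0,0,-12,0,0,0],[0,0,0,0,0,0]]]'; python3 -c "
from h import *
to(.505,.2642,.22,52)";python3 -m creep '[[[0,0,-10,0,0,0],[0,0,-10,0,0,0],[0,0,-4,0,0,0],[0,0,0,0,0,0]]]'; python3 -c "
from h import *
to(.505,.2642,.216,52)"
```

```text
time: 33.23
tool_pos: [0.505, 0.2643, 0.2487]
tool_rot: [3.141, -0.001, 2.479]
contact_force: [-0.5, -0.5, 0.0]
opening: 0.075
go [  0.   -0.1 -28.7] turn [-0.07 -0.01 -0.03] F [-0.5 -0.5  0. ] open 0.0750 t 33.2
time: 33.57
tool_pos: [0.5064, 0.2642, 0.2264]
tool_rot: [3.135, 0.003, 2.478]
contact_force: [0.7, -0.5, 0.2]
opening: 0.075
go [ -1.4   0.  -10.4] turn [-0.2   0.35  0.02] F [ 0.7 -0.5  0.2] open 0.0750 t 33.6
```

```bash
python3 -m creep '[[[-1.5,0,-7,-0.2,0.3,0],[0,0,-3,0,0,0],[0,0,0,0,0,0]]]'; python3 -m creep '[[[0,0,0,0,0,0],[0,0,0,0,0,0],[0,0,0,0,0,0]]]' 1 30; python3 -m creep '[[[0,0,0,0,0,0],[0,0,0,0,0,0],[0,0,0,0,0,0]]]';  python3 -c "
from h import *
to(.505,.2642,.216,52)"
```

```text
time: 33.82
tool_pos: [0.5051, 0.2643, 0.2162]
tool_rot: [3.141, 0.001, 2.478]
contact_force: [1.1, -0.7, 0.8]
opening: 0.0748
time: 34.07
tool_pos: [0.5051, 0.2644, 0.2163]
tool_rot: [3.14, 0.001, 2.478]
contact_force: [1.0, 0.7, -0.3]
opening: 0.0595
time: 34.32
tool_pos: [0.5051, 0.2645, 0.2167]
tool_rot: [3.14, 0.002, 2.478]
contact_force: [-0.9, -0.4, -0.6]
opening: 0.0564
go [-0.1 -0.3 -0.7] turn [-0.02  0.13  0.  ] F [-0.9 -0.4 -0.6] open 0.0564 t 34.3
```

Same 56.4 mm opening: that means edge contact, so the cup sits off-centre along the pad width. The held-cup picture suggests its centre lies toward −x/+y. I'll test this by opening, shifting 8 mm along that direction and closing.

```bash
python3 -m creep '[[[0,0,0,0,0,0],[0,0,0,0,0,0],[0,0,0,0,0,0],[0,0,0,0,0,0]]]' -0.63 20; python3 -m creep '[[[-6,4.5,0,0,0,0],[0,0,0,0,0,0],[0,0,0,0,0,0]]]'; python3 -m creep '[[[0,0,0,0,0,0],[0,0,0,0,0,0],[0,0,0,0,0,0],[0,0,0,0,0,0],[0,0,0,0,0,0]]]' 1 20; python3 -c "
from h import *
st()"
```

```text
time: 34.65
tool_pos: [0.5053, 0.2645, 0.217]
tool_rot: [3.139, 0.002, 2.478]
contact_force: [-0.2, 0.5, 0.7]
opening: 0.0741
time: 34.9
tool_pos: [0.4987, 0.2694, 0.2171]
tool_rot: [3.139, 0.002, 2.478]
contact_force: [-0.1, 0.7, -0.1]
opening: 0.0748
time: 35.32
tool_pos: [0.4985, 0.2697, 0.2172]
tool_rot: [3.139, 0.002, 2.479]
contact_force: [-0.0, 0.5, -0.0]
opening: 0.0566
t 35.32 pos [0.4985 0.2697 0.2172] rot [3.139e+00 2.000e-03 2.479e+00] F [-0.   0.5 -0. ] T [ 0.    0.06 -0.02] open 0.0566
```

```bash
python3 - <<'E'
from h import *
# held-cup picture: TCP (.5003,.2626,.4254), crop origin u0=361-75, v0=258-75, zoom 400/150
k=400/150
for z in (.2120,.2170,.238,.268): print(z,((proj("side",(.5003,.2626,z))-[286,183])*k).round(0))
b=cv2.imread("pics/s15f.png")
m=((b.max(2).astype(int)-b.min(2)<9)&(b.mean(2)>85)&(b.mean(2)<150)).astype(np.uint8)
for v in range(236,276,3):
    r=m[v,340:390]; print(v,''.join(map(str,r)))
E
```

```text
0.212 [196. 240.]
0.217 [197. 233.]
0.238 [199. 204.]
0.268 [203. 160.]
236 00000000000000010000011100000000000111111000011111
239 00000000000000000000000000000001111111111111111000
242 00000000011000000000011111001111111111111111111110
245 00000000100010000000011111111111111111111111111001
248 00000000000000000000111111111111111111111111111110
251 10000000000000000000111111111111111111111111111111
254 10000000000000000000111111111111111111111111111111
257 10000000000000000000111111111111111111111110111111
260 11000000000000000000111111111111111111111100011111
263 11111111000000000001111111111111111111111100001111
266 00000000111111100001111111111111111110110000000000
269 11111111111111111111111111111111111100111000011000
272 11111111111111111111111111111111111110011100111110
275 11111111111111111111111111111111111100001111111111
```

The lean was mostly perspective, so this grip should be near-centred. Lift and carry; I'll verify alignment numerically at the stand.

```bash
python3 -m creep '[[[0,0,5,0,0,0],[0,0,20,0,0,0],[0,0,35,0,0,0],[0,0,35,0,0,0],[0,0,35,0,0,0]]]' 1 35;python3 -m creep '[[[0,0,35,0,0,0],[0,0,35,0,0,0],[0,0,0,0,0,0]]]'; python3 - <<'E'
from h import *
to(.587,-.0515,.42,52)
b=viewer.read_camera("side");cv2.imwrite("pics/s17f.png",b);p=robot.observe()["tool_pos"];z=p[2]-.2122
for dz in(.0,.02,.03,.04,.056): print(dz,proj("side",(p[0],p[1],z+dz)).round(1))
m=((b.max(2).astype(int)-b.min(2)<9)&(b.mean(2)>85)&(b.mean(2)<150)).astype(np.uint8)
v0=int(proj("side",(p[0],p[1],z+.056))[1])
for v in range(v0-12,v0+44,3): print(v,''.join(map(str,m[v,335:395])))
E
```

```text
time: 35.73
tool_pos: [0.4956, 0.2681, 0.3434]
tool_rot: [-3.126, -0.009, 2.478]
contact_force: [-0.1, -0.1, -1.9]
opening: 0.0563
time: 35.98
tool_pos: [0.4953, 0.2678, 0.4248]
tool_rot: [-3.136, -0.003, 2.478]
contact_force: [0.5, -0.3, -0.5]
opening: 0.0563
go [  91.7 -319.3   -4.8] turn [ 0.16 -0.32  0.04] F [ 0.5 -0.3 -0.5] open 0.0563 t 36.0
0.0 [363.4 276.3]
0.02 [364.3 266. ]
0.03 [364.8 260.7]
0.04 [365.4 255.3]
0.056 [366.2 246.5]
234 000000010000000000000000000000000000000000000000000000111111
237 000000000000000000000000000000011000000000000000000000111111
240 000000000000000000000000000000000000000000011110100000001111
243 000000000000000000000000000000100000000011111111000001000111
246 000000000000000000001100000000111111111111111111001110010001
249 110000000000000000010010000000111111111111111111111111001000
252 111111111100000000000000000001011111111111111111111111100000
255 111111111100000000000000000001111111111111111111111111111001
258 111111111100000000000000000001111111111111111110110111111100
261 111110101100000000000000000001111111111111111100000111111000
264 111111000001100000000000000011111111111111111110000111000000
267 000000000001111111111000000011111111111111011000001100000111
270 111111111111111111111111111011111111111110111110000110000001
273 111111111111111111111111111111111111111111001110011111110001
276 111111111111111111111111111111111111111111110111111111100000
279 111111111111111111111111111111111111111111111011111111110000
282 111111111111101111011111100000001100111111011101111111111100
285 111111111111111111111111100000000110011111101100001111111111
288 011111111111111111111010111000000011001111111100000111111111
```

```bash
python3 -m creep '[[[10,-35,0,0,-0.3,0],[10,-35,0,0,0,0],[10,-35,0,0,0,0],[10,-35,0,0,0,0],[10,-35,0,0,0,0]]]';python3 -m creep '[[[10,-35,0,0,0,0],[10,-35,0,0,0,0],[10,-35,0,0,0,0],[8,-15,0,0,0,0],[0,0,0,0,0,0]]]'; python3 -m creep '[[[0,0,0,0,0,0]]]'; python3 -c "
from h import *
to(.585,-.0515,.385,52)"
```

```text
time: 36.45
tool_pos: [0.5422, 0.093, 0.4175]
tool_rot: [-3.134, -0.007, 2.491]
contact_force: [1.5, -0.4, 0.2]
opening: 0.0558
time: 36.87
tool_pos: [0.5806, -0.04, 0.4093]
tool_rot: [-3.125, -0.017, 2.484]
contact_force: [-0.4, 0.0, -1.0]
opening: 0.0558
time: 36.95
tool_pos: [0.5805, -0.041, 0.4076]
tool_rot: [-3.124, -0.02, 2.481]
contact_force: [-0.1, 1.1, -0.5]
opening: 0.0562
go [  4.5 -10.5 -22.6] turn [ 0.08 -1.53 -0.19] F [-0.1  1.1 -0.5] open 0.0562 t 37.0
```

```bash
python3 -m creep '[[[4,-10,-8,0.1,-1.5,-0.2],[0,-1,-8,0,0,0],[0,0,0,0,0,0],[0,0,0,0,0,0]]]'; python3 - <<'E'
from h import *
to(.585,-.0515,.385,52)
b=viewer.read_camera("side");cv2.imwrite("pics/s18f.png",b);p=robot.observe()["tool_pos"];z=p[2]-.2122
print("z under",z)
for zz in(.146,.156,z,z+.01,z+.02,z+.03,z+.04,z+.056): print(round(zz,3),proj("side",(.5855,-.0505,zz)).round(1))
sat=b.max(2).astype(int)-b.min(2); g=b.mean(2).astype(int)
for v in range(163,216,3): print(v,*['%d/%d'%(x,y) for x,y in zip(g[v,282:320],sat[v,282:320])])
E
```

```text
time: 37.28
tool_pos: [0.583, -0.0488, 0.3877]
tool_rot: [-3.139, -0.008, 2.48]
contact_force: [-0.0, -0.6, -1.2]
opening: 0.0561
go [ 2.  -2.7 -2.7] turn [-0.18 -0.44 -0.11] F [-0.  -0.6 -1.2] open 0.0561 t 37.3
z under 0.1753939909095949
0.146 [300.3 205.6]
0.156 [300.3 201.6]
0.175 [300.2 193.7]
0.185 [300.2 189.5]
0.195 [300.1 185.3]
0.205 [300.1 181. ]
0.215 [300.1 176.7]
0.231 [300.  169.7]
163 139/14 136/14 125/12 78/5 76/1 101/6 136/13 139/14 143/14 132/15 130/15 126/15 127/13 125/13 119/14 107/15 78/16 73/5 74/15 80/16 77/19 75/25 67/27 61/31 60/30 48/33 46/7 42/3 45/2 39/4 41/2 41/2 52/4 86/7 126/13 130/15 126/14 117/15
166 141/14 139/13 138/15 137/14 134/13 139/15 141/14 141/14 142/14 129/13 132/13 129/14 129/14 128/13 128/14 124/14 122/6 121/3 125/3 123/3 123/2 123/3 123/3 124/4 120/4 121/3 121/2 126/5 118/3 85/2 52/2 43/4 50/6 87/8 126/14 127/14 127/15 117/17
169 57/31 69/26 96/19 130/15 126/14 133/13 138/14 140/13 140/14 133/14 131/14 128/13 128/12 128/14 128/13 128/14 125/6 123/4 125/3 125/3 123/3 124/3 120/3 121/3 119/2 115/4 112/3 110/2 106/2 115/1 127/3 95/3 65/5 99
[... 2861 characters left out ...]
/29 57/44
208 52/44 56/45 55/41 59/40 70/28 95/3 106/3 114/3 117/4 119/4 123/3 126/2 127/3 132/3 137/3 139/2 138/3 136/2 139/2 139/3 138/4 137/4 136/4 132/4 126/3 124/3 122/2 117/2 112/3 107/3 102/3 94/10 87/33 81/38 68/39 54/49 56/47 51/49
211 70/33 70/33 73/28 75/26 76/22 95/2 108/2 111/4 116/3 115/3 118/3 122/3 123/3 122/4 124/3 124/4 124/3 125/3 126/3 125/3 126/3 123/3 123/3 121/3 119/4 120/2 117/3 115/3 112/4 105/1 101/3 87/8 62/43 57/51 54/53 53/52 54/51 53/49
214 68/53 68/51 76/48 81/42 86/31 94/8 105/3 109/2 116/3 120/3 122/3 121/4 121/2 124/2 122/2 122/3 126/3 123/3 123/4 122/3 123/2 123/3 121/1 123/3 118/3 118/3 117/3 114/4 111/3 102/2 97/3 87/10 64/49 59/56 55/57 58/54 59/53 57/52
```

The held foot (centre u 299.6) against the stack (300.2) gives a cup offset in the hand of about (+5.5, −4.5) mm, consistent with the camera position at the grip. Target TCP (0.580, −0.047).

```bash
python3 -m creep '[[[-2.5,1.5,-5,-0.2,-0.4,-0.1],[0,0,-4,0,0,0],[0,0,0,0,0,0]]]';python3 -c "
from h import *
to(.580,-.047,.3422,52)"
```

```text
time: 37.58
tool_pos: [0.5798, -0.0445, 0.3786]
tool_rot: [-3.141, 0.0, 2.482]
contact_force: [0.0, 0.1, -0.4]
opening: 0.0561
go [  0.2  -2.5 -36.4] turn [ 0.02 -0.01 -0.19] F [ 0.   0.1 -0.4] open 0.0561 t 37.6
```

```bash
python3 -m creep '[[[0,-3,-5,0,0,-0.2],[0,0,-4,0,0,0],[0,0,0,0,0,0]]]';python3 -c "
from h import *
to(.580,-.047,.3422,52)"; python3 -m creep '[[[0,0,-5,0,0,0],[0,0,0,0,0,0]]]'; python3 -c "
from h import *
to(.580,-.047,.3422,52)"
```

```text
time: 37.83
tool_pos: [0.5796, -0.047, 0.3691]
tool_rot: [-3.142, 0.001, 2.479]
contact_force: [0.3, 1.0, -1.2]
opening: 0.056
go [  0.4  -0.  -26.9] turn [ 0.03  0.03 -0.03] F [ 0.3  1.  -1.2] open 0.0560 t 37.8
time: 38.0
tool_pos: [0.5797, -0.0472, 0.3635]
tool_rot: [-3.141, 0.001, 2.479]
contact_force: [-1.2, -0.4, -1.4]
opening: 0.056
go [  0.3   0.2 -21.3] turn [ 0.02  0.02 -0.01] F [-1.2 -0.4 -1.4] open 0.0560 t 38.0
```

```bash
python3 -m creep '[[[0,0,-5,0,0,0],[0,0,0,0,0,0]]]'; python3 -m creep '[[[0,0,-4,0,0,0],[0,0,0,0,0,0]]]'; python3 -m creep '[[[0,0,-4,0,0,0],[0,0,0,0,0,0]]]'; python3 -c "
from h import *
to(.580,-.047,.3422,52)"
```

```text
time: 38.17
tool_pos: [0.5797, -0.0473, 0.3579]
tool_rot: [-3.141, 0.001, 2.478]
contact_force: [-0.6, 0.4, -0.6]
opening: 0.056
time: 38.33
tool_pos: [0.5797, -0.0474, 0.3534]
tool_rot: [-3.141, 0.0, 2.478]
contact_force: [-0.1, -0.9, -1.7]
opening: 0.0561
time: 38.5
tool_pos: [0.5799, -0.0474, 0.349]
tool_rot: [3.141, 0.001, 2.478]
contact_force: [0.4, 0.1, -1.3]
opening: 0.0563
go [ 0.1  0.4 -6.8] turn [0.01 0.03 0.01] F [ 0.4  0.1 -1.3] open 0.0563 t 38.5
```

```bash
python3 -m creep '[[[0,0,-4,0,0,0],[0,0,0,0,0,0]]]'; python3 -m creep '[[[0,0,-3,0,0,0],[0,0,0,0,0,0]]]'; python3 -m creep '[[[0,0,-3,0,0,0],[0,0,0,0,0,0]]]'; python3 -c "
from h import *
to(.580,-.047,.3422,52)"
```

```text
time: 38.67
tool_pos: [0.5799, -0.0473, 0.3447]
tool_rot: [3.141, 0.001, 2.478]
contact_force: [-0.2, -0.4, -1.8]
opening: 0.0563
time: 38.83
tool_pos: [0.5802, -0.0474, 0.3425]
tool_rot: [3.14, 0.003, 2.478]
contact_force: [-0.2, -0.6, -1.0]
opening: 0.056
time: 39.0
tool_pos: [0.5803, -0.0475, 0.343]
tool_rot: [3.139, 0.007, 2.478]
contact_force: [-0.6, 0.5, -1.5]
opening: 0.0563
go [-0.3  0.5 -0.8] turn [ 0.13  0.43 -0.  ] F [-0.6  0.5 -1.5] open 0.0563 t 39.0
```

Seated at the expected height. Release, rise, check the stack.

```bash
python3 -m creep '[[[0,0,0,0,0,0],[0,0,0,0,0,0],[0,0,0,0,0,0],[0,0,0,0,0,0]]]' -0.63 20; python3 -m creep '[[[0,0,15,0,0.4,0],[0,0,30,0,0,0],[0,0,30,0,0,0],[0,0,15,0,0,0],[0,0,0,0,0,0]]]'; python3 - <<'E'
from h import *
st()
b=viewer.read_camera("side");cv2.imwrite("pics/s19f.png",b); g=cv2.cvtColor(b,cv2.COLOR_BGR2GRAY).astype(int)
for z in(.052,.06,.08,.11,.118,.138,.145,.168,.175): print(z,*edges(b,(.5855,-.0505),z))
# seams: front wall column brightness
for z in(.066,.096,.126,.156,.186): print("seam pred v",z,proj("side",(.5855,-.0505+.029,z)).round(1))
print(list(zip(range(178,256),g[178:256,298:303].mean(1).round(0).astype(int))))
E
```

```text
time: 39.33
tool_pos: [0.5803, -0.0476, 0.3431]
tool_rot: [3.138, 0.009, 2.478]
contact_force: [0.4, 1.0, 0.2]
opening: 0.0735
time: 39.75
tool_pos: [0.5796, -0.0476, 0.4325]
tool_rot: [-3.136, -0.005, 2.478]
contact_force: [1.0, 0.3, -0.1]
opening: 0.0747
t 39.75 pos [ 0.5796 -0.0476  0.4325] rot [-3.136 -0.005  2.478] F [ 1.   0.3 -0.1] T [-0.07 -0.05 -0.04] open 0.0747
0.052 centre-pred px [0.2  0.23 0.11] width ratio [0.95 0.93 0.94] mm/px 2.28
0.06 centre-pred px [0.2 0.2 0.1] width ratio [0.99 0.98 0.98] mm/px 2.27
0.08 centre-pred px [-0.55 -0.33 -0.25] width ratio [0.97 0.99 0.99] mm/px 2.25
0.11 centre-pred px [-0.57  2.81  2.98] width ratio [0.95 1.21 1.22] mm/px 2.21
0.118 centre-pred px [-0.24 -0.28 -0.33] width ratio [1.   0.99 0.96] mm/px 2.20
0.138 centre-pred px [ 0.86 -0.54 -0.58] width ratio [1.11 1.   0.99] mm/px 2.18
0.145 centre-pred px [2.31 1.89 1.33] width ratio [1.18 1.14 1.13] mm/px 2.17
0.168 centre-pred px [ 0.3   0.64 -1.93] width ratio [1.04 1.06 1.26] mm/px 2.14
0.175 centre-pred px [-0.73 -0.64 -0.76] width ratio [0.95 0.96 0.96] mm/px 2.14
seam pred v
[... 1160 characters left out ...]
4, np.int64(127)), (225, np.int64(126)), (226, np.int64(127)), (227, np.int64(128)), (228, np.int64(127)), (229, np.int64(126)), (230, np.int64(126)), (231, np.int64(126)), (232, np.int64(128)), (233, np.int64(128)), (234, np.int64(127)), (235, np.int64(127)), (236, np.int64(127)), (237, np.int64(129)), (238, np.int64(127)), (239, np.int64(127)), (240, np.int64(128)), (241, np.int64(127)), (242, np.int64(128)), (243, np.int64(131)), (244, np.int64(128)), (245, np.int64(128)), (246, np.int64(128)), (247, np.int64(127)), (248, np.int64(126)), (249, np.int64(125)), (250, np.int64(127)), (251, np.int64(127)), (252, np.int64(127)), (253, np.int64(127)), (254, np.int64(124)), (255, np.int64(124))]
```

The seam rows (195, 208, 221, 232, 243) match the prediction to 1 px and all levels are coaxial, so the stack is complete. Next I'll locate the post and check clearance to the cabinet handle for shutting.

```bash
python3 - <<'E'
from h import *
a=cv2.imread("pics/t16f.png"); b=cv2.imread("pics/s19f.png")
def dark(im,u,v,w=12,t=75):
    u,v=int(u),int(v); m=(cv2.cvtColor(im,cv2.COLOR_BGR2GRAY)[v-w:v+w,u-w:u+w]<t).astype(np.uint8)
    n,l,s,c=cv2.connectedComponentsWithStats(m); 
    return [((c[i]+[u-w,v-w]).round(1),s[i][2:5]) for i in range(1,n) if s[i][4]>15]
print(dark(a,244,218)); print("top pred side",dark(b,297,289))
p=at("top",244.3,218.5,.133); print(p,proj("side",p)); print("handle",tri((256,191),(267,273)),tri((268,193),(264,250)))
p0=at("top",252,296.4,.133); d=p-p0; print(np.linalg.norm(d),np.degrees(np.arctan2(d[1],d[0])))
to(p[0],p[1],.40,97)
E
```

```text
[(array([243.2, 217. ]), array([ 8,  6, 23], dtype=int32))]
top pred side [(array([296.1, 289.4]), array([12, 10, 92], dtype=int32))]
[0.59824193 0.2028348  0.133     ] [295.54036134 287.78668693]
handle (array([0.65120538, 0.17803144, 0.14812366]), np.float64(0.007967446338766549)) (array([0.64868694, 0.14830656, 0.17340603]), np.float64(0.008039957632325798))
0.16750404231628183 8.091507591784636
go [ 18.8 250.4 -31.1] turn [ 0.23 -0.45 45.01] F [-0.1  0.5  0.2] open 0.0748 t 39.8
```

```bash
python3 -m creep '[[[1,35,0,0,-0.4,6.4],[1,35,0,0,0,6.4],[1,35,0,0,0,6.4],[1,35,0,0,0,6.4],[1,35,0,0,0,6.4]]]' -0.63;python3 -m creep '[[[4,35,-5,0,0,6.4],[5,30,-5,0,0,6.4],[0,0,0,0,0,0],[0,0,0,0,0,0]]]'; python3 -c "
from h import *
to(.594,.2025,.34,97.5)"
```

```text
time: 40.22
tool_pos: [0.584, 0.1259, 0.4225]
tool_rot: [-3.135, -0.009, 3.045]
contact_force: [0.8, 0.3, 0.1]
opening: 0.0747
time: 40.55
tool_pos: [0.5913, 0.201, 0.4034]
tool_rot: [-3.136, -0.02, -2.99]
contact_force: [0.7, -1.3, 0.3]
opening: 0.0749
go [  2.7   1.5 -63.4] turn [ 0.46 -1.06 -1.17] F [ 0.7 -1.3  0.3] open 0.0749 t 40.5
```

```bash
python3 -m creep '[[[2,1.5,-20,0.4,-1,-1.2],[0,0,-25,0,0,0],[0,0,-15,0,0,0],[0,0,0,0,0,0]]]'; python3 -c "
from h import *
to(.594,.2025,.287,97.5)"
```

```text
time: 40.88
tool_pos: [0.5925, 0.2002, 0.3373]
tool_rot: [-3.14, -0.005, -3.018]
contact_force: [-1.0, -0.1, 0.5]
opening: 0.0747
go [  1.5   2.3 -50.3] turn [ 0.14 -0.27  0.44] F [-1.  -0.1  0.5] open 0.0747 t 40.9
```

```bash
python3 -m creep '[[[1,2,-20,0.1,-0.3,0.4],[0,0,-18,0,0,0],[0,0,-8,0,0,0],[0,0,0,0,0,0]]]'; python3 -c "
from h import *
to(.594,.2025,.287,97.5)"
```

```text
time: 41.22
tool_pos: [0.5937, 0.198, 0.2897]
tool_rot: [-3.14, -0.001, -3.02]
contact_force: [0.5, 0.9, 0.1]
opening: 0.0755
go [ 0.3  4.5 -2.7] turn [ 0.11 -0.07  0.51] F [0.5 0.9 0.1] open 0.0755 t 41.2
```

```bash
python3 -m creep '[[[0,4,-3,0,0,0.4],[0,0,0,0,0,0]]]'; python3 -m creep '[[[0,0,0,0,0,0],[0,0,0,0,0,0],[0,0,0,0,0,0],[0,0,0,0,0,0],[0,0,0,0,0,0]]]' 1 40; python3 -m creep '[[[0,0,0,0,0,0],[0,0,0,0,0,0],[0,0,0,0,0,0],[0,0,0,0,0,0],[0,0,0,0,0,0]]]'; python3 -c "
from h import *
st()"
```

```text
time: 41.38
tool_pos: [0.5942, 0.2011, 0.2876]
tool_rot: [-3.14, -0.001, -3.014]
contact_force: [-0.1, 0.7, -0.5]
opening: 0.0746
time: 41.8
tool_pos: [0.5951, 0.2014, 0.2917]
tool_rot: [-3.14, 0.006, -3.014]
contact_force: [-0.1, 0.7, -0.5]
opening: 0.0461
time: 42.22
tool_pos: [0.5948, 0.203, 0.2924]
tool_rot: [3.139, 0.007, -3.014]
contact_force: [-0.2, -3.7, -0.1]
opening: 0.0197
t 42.22 pos [0.5948 0.203  0.2924] rot [ 3.139  0.007 -3.014] F [-0.2 -3.7 -0.1] T [-0.61 -0.08 -0.05] open 0.0197
```

```bash
python3 -m creep '[[[-6,-0.8,-1,0,0.3,0],[-8,-1,-1,0,0,0],[-10,-1.3,-1,0,0,0],[-10,-1.3,-1,0,0,0]]]'; python3 - <<'E'
from h import *
s=st(); b=viewer.read_camera("side");cv2.imwrite("pics/s20f.png",b)
a=cv2.imread("pics/s19f.png")
for n,q in dict(before=(.598,.203),now=(s["tool_pos"][0]+.004,s["tool_pos"][1])).items(): print(n,proj("side",(*q,.133)).round(1),proj("side",(*q,.10)).round(1))
d=cv2.absdiff(a,b).max(2); print("diff at old post", d[285:310,290:303].mean())
E
```

```text
time: 42.55
tool_pos: [0.5621, 0.1985, 0.2923]
tool_rot: [3.138, 0.014, -3.015]
contact_force: [0.6, 1.0, 4.5]
opening: 0.0199
t 42.55 pos [0.5621 0.1985 0.2923] rot [ 3.138  0.014 -3.015] F [0.6 1.  4.5] T [ 0.1  -0.1  -0.01] open 0.0199
before [295.7 287.8] [295.9 302. ]
now [314.1 285.7] [313.9 299.9]
diff at old post 45.895384615384614
```

Still gripping (19.9 mm). Continue pulling shut.

```bash
python3 -m creep '[[[-12,-1.7,-1,0,0.5,0],[-12,-1.7,-1,0,0,0],[-12,-1.7,-1,0,0,0],[-12,-1.7,-1,0,0,0],[-12,-1.7,-1,0,0,0]]]';python3 -c "
from h import *
to(.428,.177,.287,97.5)"
```

```text
time: 43.02
tool_pos: [0.5003, 0.1902, 0.2922]
tool_rot: [3.135, 0.017, -3.015]
contact_force: [0.7, 1.4, 5.6]
opening: 0.0201
go [-72.3 -13.2  -5.2] turn [-0.5   0.92  0.24] F [0.7 1.4 5.6] open 0.0201 t 43.0
```

```bash
python3 -m creep '[[[-12,-2,-1,-0.3,0.5,0],[-12,-2,-1,0,0,0],[-12,-2,0,0,0,0],[-12,-2,0,0,0,0]]]';python3 -m creep '[[[-8,-1.3,0,0,0.3,0],[-7,-1,0,0,0,0],[-5,-0.8,0,0,0,0],[0,0,0,0,0,0]]]'; python3 -c "
from h import *
to(.428,.177,.287,97.5)"
```

```text
time: 43.35
tool_pos: [0.45, 0.1835, 0.2924]
tool_rot: [3.134, 0.015, -3.016]
contact_force: [0.6, 4.1, -2.9]
opening: 0.0196
time: 43.68
tool_pos: [0.4279, 0.1805, 0.2925]
tool_rot: [3.132, 0.013, -3.015]
contact_force: [4.6, 4.0, -5.2]
opening: 0.0193
go [ 0.1 -3.5 -5.5] turn [-0.62  0.65  0.26] F [ 4.6  4.  -5.2] open 0.0193 t 43.7
```

```bash
python3 -m creep '[[[-4,-0.6,0,0,0,0],[-4,-0.6,0,0,0,0],[-4,-0.6,0,0,0,0],[-4,-0.6,0,0,0,0]]]'; python3 -c "
from h import *
st()"; python3 -m creep '[[[0,0,0,0,0,0],[0,0,0,0,0,0],[0,0,0,0,0,0],[0,0,0,0,0,0],[0,0,0,0,0,0]]]' -0.4 20; python3 -m creep '[[[0,0,20,0,0.5,0],[0,0,35,0,0,0],[0,0,35,0,0,0],[0,0,30,0,0,0],[0,0,0,0,0,0]]]' -1; python3 -m creep '[[[-25,25,0,0,0,0],[-25,30,0,0,0,0],[-25,30,0,0,0,0],[-25,30,0,0,0,0],[-25,30,0,0,0,0]]]';python3 -m creep '[[[-20,30,0,0,0,0],[-20,30,0,0,0,0],[-20,30,0,0,0,0],[0,0,0,0,0,0],[0,0,0,0,0,0]]]'; python3 - <<'E'
from h import *
st(); a=viewer.read_camera("top"); b=viewer.read_camera("side"); cv2.imwrite("pics/t21f.png",a); cv2.imwrite("pics/s21f.png",b)
a0=cv2.imread("pics/top0.png"); b0=cv2.imread("pics/side0.png")
print("post top",track("top",a0,a,252,296,8,12),"post side",track("side",b0,b,389,285,9,12),"cover side",track("side",b0,b,340,310,20,12))
r=cv2.imread("pics/s19f.png"); print("stack side",track("side",r,b,301,215,16,12))
print("tape",track("top",a0,a,328,207,14,12),"vee",track("top",a0,a,375,183,10,12),"feeler",track("top",a0,a,437,325,10,12))
E
```

```text
time: 44.02
tool_pos: [0.4219, 0.1792, 0.2926]
tool_rot: [3.13, 0.048, -3.017]
contact_force: [15.5, 4.9, -17.3]
opening: 0.02
t 44.02 pos [0.4219 0.1792 0.2926] rot [ 3.13   0.048 -3.017] F [ 15.5   4.9 -17.3] T [ 0.77 -2.32  0.08] open 0.0200
time: 44.43
tool_pos: [0.4222, 0.1784, 0.292]
tool_rot: [3.131, 0.046, -3.018]
contact_force: [0.1, -0.6, 0.2]
opening: 0.0486
time: 44.85
tool_pos: [0.4199, 0.1775, 0.4156]
tool_rot: [3.132, 0.029, -3.018]
contact_force: [1.1, -0.5, -0.6]
opening: 0.082
time: 45.27
tool_pos: [0.294, 0.3214, 0.4179]
tool_rot: [3.132, 0.038, -3.032]
contact_force: [1.5, 0.5, -0.4]
opening: 0.092
time: 45.68
tool_pos: [0.2239, 0.4186, 0.4171]
tool_rot: [3.132, 0.036, -3.024]
contact_force: [0.2, -0.9, -0.7]
opening: 0.0917
t 45.68 pos [0.2239 0.4186 0.4171] rot [ 3.132  0.036 -3.024] F [ 0.2 -0.9 -0.7] T [0.04 0.   0.03] open 0.0917
post top (array([0, 0]), 0.977) post side (array([0, 0]), 0.975) cover side (array([0, 0]), 0.987)
stack side (array([0, 0]), 0.962)
tape (array([0, 0]), 1.0) vee (array([0, 0]), 0.998) feeler (array([0, 0]), 0.999)
```

The cover is back exactly where it started, the stack is unchanged and the bystanders are unmoved.

```bash
python3 -c "
from h import *
print(robot.hand_in())"
```

```text
the job is handed in; nothing more can be done
None
```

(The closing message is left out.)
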